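Latch the key cabinet's glass door

ROBOT

A 6-joint arm with a two-finger parallel gripper is mounted at the origin on the work surface. World frame = base frame: x ahead of the robot, y to its left, z up, the work surface at z = 0. Lengths are in m, angles in degrees, forces in N, time in s.
With the tool pointing down it reaches from about 0.4 to 0.825 m from the base axis. Payload 7 kg.
Tool frame: the origin (TCP) lies between the finger pads; the fingertips stand 17 mm ahead of it and the grasp point (between the pads) lies 2 mm behind it; x points along the fingers, y is the direction in which the jaws open and shut, and the axes are right-handed (so a half turn about x gives the same grasp; the last joint's range is limited). The gripper opens to 85 mm and grips with 20 to 120 N. Pads are 22 mm wide; open, the fingers measure 114 mm over their backs; the gripper's body (76 mm by 85 mm) begins 54 mm behind the grasp point. The pads swing forward as they close: fully open they stand 13 mm farther back than shut.
Start: joints at [-59.926, 20.546, 0.682, 0, -70.136, -16.507], TCP at [0.158, -0.656, 0.248] pointing down, gripper open.
Joint ranges: [-176.03, 176.03], [-82.01, 121.73], [-58.28, 71.71], [-173.87, 95.51], [-174.79, -0.11], [-173.66, 173.66]. Speed limits (degrees/s): [136.94, 136.94, 172.46, 180, 180, 180].

INTERFACE

Orientations are given as a 3x3 rotation matrix whose columns are the frame's x, y, z axes.
In Python, from cell import manip gives the robot as it stands.
- The arm moves only by the tool play_rows, never from a script. Its argument "steps" is one flat list of numbers, 7 for each row, row after row: the shift along the tool's x, y, z in cm, then the turn, a rotation vector about the tool's x, y, z in degrees, then the closure, from -1 (fully open) to 1 (shut). A call has 1 to 10 rows; each row shifts and turns the commanded pose from where the row before left it, along the tool's axes as they then stand; what a row does not reach is not made up. A row lasts 1/12 s, in which the tool goes at most 41.7 mm and 7.16 degrees, less where a joint would pass 70% of its speed; a pose out of reach is approached as far as the arm can. A call is refused whole if a number of a shift passes 4.17 or a number of a turn 7.16, either way. A call with a gripper value outside its range is refused whole. The fingers move at their own pace and stop on an object; "newtons" is the grip in N (left out, the last holds). Time passes only in rows, so rows that do not move let the fingers close. It gives the time, the measured TCP pose, the force and the opening at its end, in the units of the state.
- manip.observe(): the state, without advancing time (a new reading comes with each control period).
- manip.camera(name): name is "side" or "top"; returns a dict with "frame" (420x560x3 uint8, blue, green, red), "camera_matrix" (3x3 intrinsics, pixels), "xyz" and "attitude" of the camera in the world. Camera axes: x right, y up, looking along -z (the intrinsics and any distortion apply to the point x, -y, -z); pixel columns grow to the right and rows downward; lengths in m; the calibration is good to about 2 mm. A picture is of the moment at which its call begins. There is no depth.
- manip.finish_job(): hands the job in, once; it reports no verdict.
The state is a dict: "time_s": time; "joint_pos": joint angles; "qd": joint speeds; "joint_torque": joint torques, N m; "ee_pos": TCP position; "ee_rot": TCP orientation; "force": force on the tool from outside, world axes, zero at the start; "wrist_torque": the same for the moment, N m; "gripper_width": finger opening in m.
Only numpy, scipy, OpenCV 4.12 (cv2) and the standard library are available. Lean on these libraries where they do the work, as an engineer would, in place of code of your own. Each camera call takes 0.05 s, during which the arm holds its last target.

TASK

The small key cabinet's glass door is ajar on its rubber seal because the draw latch on top was never hooked. Lift the latch's wire loop over and behind the brass keeper on the door, then press the lever down until it snaps over centre, lies fully home and pulls the door tight, and leave it so. Be gentle: pinch with less than 20 N a finger, press the lever home with no more than about 25 N, and do not disturb the other things lying around.

Things in the scene. Friction and masses are not known exactly. Their poses are not given: they have to be found in the camera images.
- plinth: Dark wooden plinth, 150 x 220 x 20 high, fixed. Origin on the marble; x towards the glass-door side, y along the door, z up. On it: the white key cabinet (fixed; 115 x 190 x 150 high, spanning about x -66..48, y -130..60), set by hand on screw feet. Its own pose is NOT measured: it is up to 4 (x), 3 (y) off mm, 0.03 rad in yaw, and its underside is anywhere at z 21..39. Feel or look for it.
- pivot_nominal (a point): Point fixed to the plinth (z 206): where the latch lever's pivot is when the cabinet is dead centre, underside at z 30. The real pivot is 26 above the cabinet's flat top, which is bare at y -120..-35 and good for feeling the height. Latch symmetric about y 0 (pivot axis along y); dark base under the lever x -60..8, y +-13, 14 high. All latch sizes below are from the real pivot.
- keeper_nominal (a point): As pivot_nominal, for the brass keeper's seat: real seat 49 from the real pivot in x, at its height. From the seat, keeper y +-9: post's far face x -4; lip on top to x 2.5, z 5.5..9.5; ledge to x 13, top z -4. Take the bar's centre over the lip (above z 14), out to x 8..11, down onto the ledge (z 0) and let go: pressing the lever draws it back under the lip.
- lever (a joint): Latch lever, rad: 0 = home on a rigid stop, handle level to -x; grows as it rises and swings to +x (upright 1.57). Plate 20 wide, top face 6 above the pivot; red end bead 58 out, its top 9 above. Stays where left while slack. Hooked, it stiffens below about 0.8, peaks at 4 to 6 N, yields, and only under 0.05 (end 3 above home) snaps home: press to the stop, by force, not by position.
- loop (a joint): Wire loop against the lever, rad; grows as its bar rises; elevation e = loop - lever. With a = lever - 0.075 its axle is at x -16 cos a, z 16 sin a from the pivot, the bar 60 cos e, 60 sin e from the axle. Bar 8 thick, 54 long in y, floats +-5 in y, starts on the keeper. Pinch its ends from above, 12 N; it turns in the fingers. Swing it steep first, then up and over: this raises the lever (4 N).
- door (a joint): Angle of the glass swing door about its upright hinge at the cabinet's y -130, x 34, rad; grows as it opens to +x. The seal springs it to 0.0385, which puts the keeper 5 farther out than shut (the 49 given includes this); pulling it in takes about 20 N per mm at the keeper. The closed latch holds it at about 0.016.
- bowl: Navy ceramic bowl, 110 across, 50 high; origin under its centre. Bystander.
- torch: Aluminium torch standing on its head, 38 across, 125 high; origin under its centre. Bystander.
- carabiner: Steel carabiner, 74 x 40 x 8, lying on the marble. Bystander.
- key: Brass key, 65 long, 4 thick, lying on the marble. Bystander.
- wedge: Yellow plastic door wedge, 110 x 36 x 26. Bystander.
- padlock: Brass padlock standing upright, 40 x 20 x 59. Bystander.
- parcel: Cardboard parcel, 120 x 90 x 55. Bystander.

How it is judged:
By the outcome, as a careful person would: the job done as asked, in the order asked, and still so for the second after the job is handed in, with the robot touching nothing.
It also fails if it takes over 72 s, if anything falls off the work surface, if the arm or the gripper's body presses on something with over 40 N, if the wrist force passes 120 N, or if a joint passes its speed limit or range.

## Working session

There is one attempt and no reset: what is moved stays moved. The work goes in short steps, Python scripts to look and compute and a tool call to move; the robot and the scene stay as the last step left them, time stands still between calls to the robot, and variables do not carry over. Pictures are saved under pics/ and viewed, and the job is handed in when it is done.

Besides the shell and the picture viewer there is one more tool, called after "Request:" by a JSON object that holds its "api" and its "payload", one argument or row to a line. play_rows: Moves the arm, as the interface text tells. Its arguments: {"type":"object","properties":{"steps":{"type":"array","items":{"type":"number"}},"newtons":{"type":"number"}},"required":["steps"]}

```bash
mkdir -p pics; ls; python3 - <<'E'
from cell import manip
import cv2,numpy as np
np.set_printoptions(precision=4,suppress=True)
o=manip.observe()
for k,v in o.items(): print(k,np.array(v))
for n in ("side","top"):
    c=manip.camera(n); cv2.imwrite(f"pics/{n}0.png",c["frame"])
    print(n,c["camera_matrix"],c["xyz"],c["attitude"],[k for k in c])
E
```

```text
pics
time_s 0.0
joint_pos [-59.9237  20.5915   0.6323  -0.0193 -70.1326 -16.5078]
qd [-0.0093  0.0818 -0.0304  0.0395  0.072   0.016 ]
joint_torque [  0.0021 -58.332   29.3419   6.9365  -0.0061   0.    ]
ee_pos [ 0.1582 -0.6557  0.2474]
ee_rot [[-0.0005 -0.2345  0.9721]
 [ 0.0015  0.9721  0.2345]
 [-1.      0.0016 -0.0002]]
force [0.0159 0.1609 0.0864]
wrist_torque [-0.0296  0.0504 -0.0304]
gripper_width 0.08526205182369646
side [[533.0168   0.     278.1317]
 [  0.     533.0168 199.0475]
 [  0.       0.       1.    ]] [ 0.3513 -1.4073  1.1333] [[ 0.9908  0.0825 -0.1069]
 [-0.135   0.5889 -0.7968]
 [-0.0028  0.804   0.5947]] ['frame', 'camera_matrix', 'xyz', 'attitude']
top [[457.955    0.     273.769 ]
 [  0.     457.955  213.4319]
 [  0.       0.       1.    ]] [ 0.4224 -0.0845  1.5424] [[-0.0102  0.9965 -0.0824]
 [-0.9999 -0.0106 -0.0035]
 [-0.0043  0.0823  0.9966]] ['frame', 'camera_matrix', 'xyz', 'attitude']
```

View pics/side0.png

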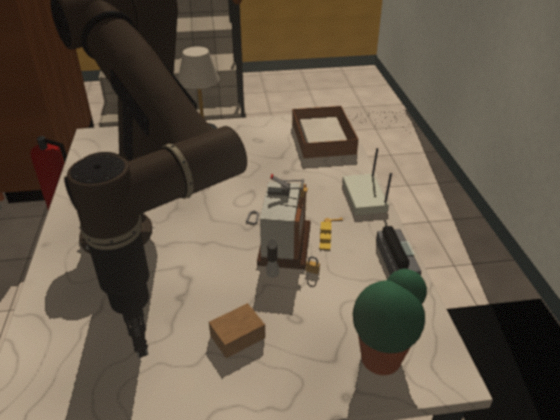

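View pics/top0.png

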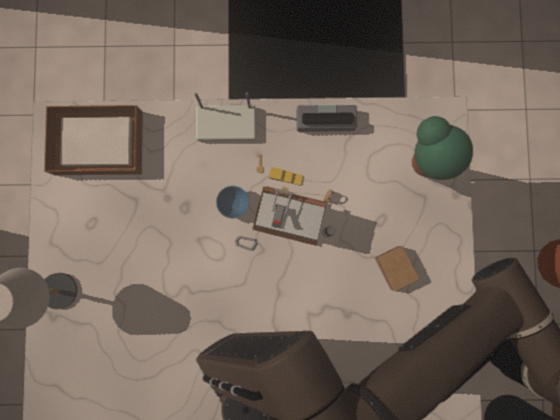

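```bash
python3 - <<'E'
import cv2
t=cv2.imread("pics/top0.png")[150:270,190:370]
cv2.imwrite("pics/tc.png",cv2.resize(t,(800,533),interpolation=cv2.INTER_CUBIC))
t=cv2.imread("pics/side0.png")[160:290,230:360]
cv2.imwrite("pics/sc.png",cv2.resize(t,(600,600),interpolation=cv2.INTER_CUBIC))
E
```

```text
(no output)
```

View pics/tc.png

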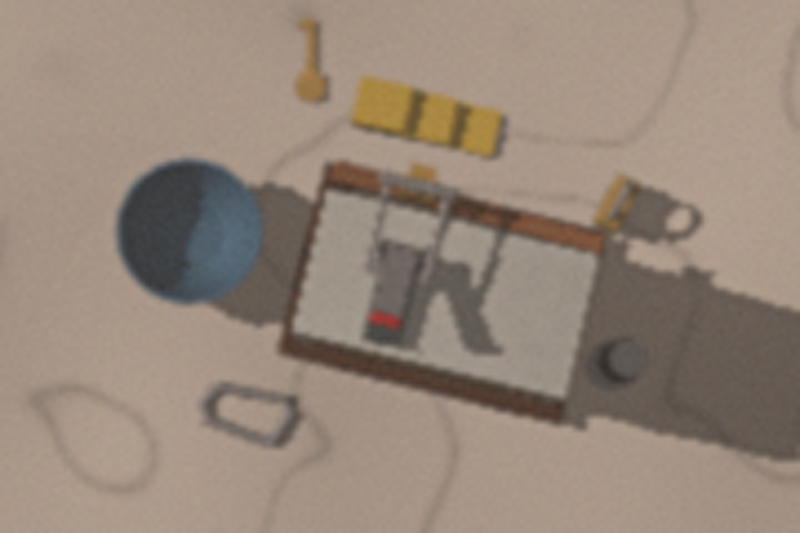

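View pics/sc.png

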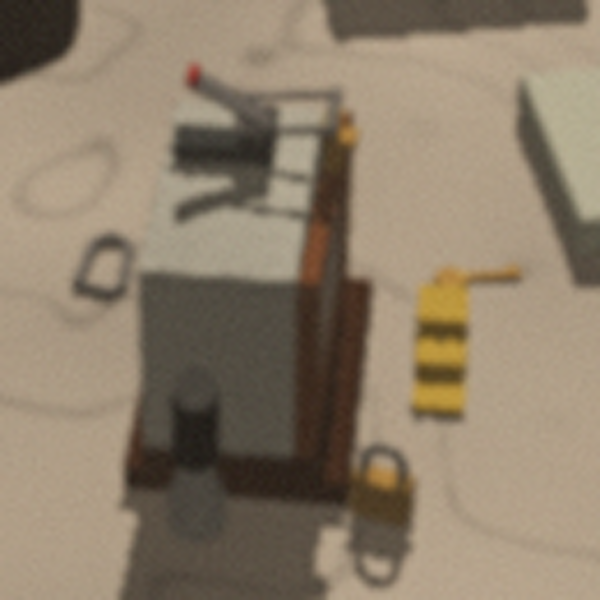

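```bash
python3 - <<'E'
import cv2
def crop(n,x0,y0,w,h,s,out):
    t=cv2.imread(f"pics/{n}0.png")[y0:y0+h,x0:x0+w]
    t=cv2.resize(t,None,fx=s,fy=s,interpolation=cv2.INTER_CUBIC)
    for i in range(0,w,10): cv2.putText(t,str(x0+i),(i*s,10),0,.35,(0,0,255),1); cv2.line(t,(i*s,12),(i*s,h*s),(120,120,200),1) if i%10==0 else 0
    for i in range(0,h,10): cv2.putText(t,str(y0+i),(0,i*s+4),0,.35,(0,0,255),1); cv2.line(t,(20,i*s),(w*s,i*s),(120,120,200),1)
    cv2.imwrite(out,t)
crop("top",248,180,85,68,9,"pics/tc2.png")
crop("side",250,170,70,66,9,"pics/sc2.png")
E
```

```text
(no output)
```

View pics/tc2.png

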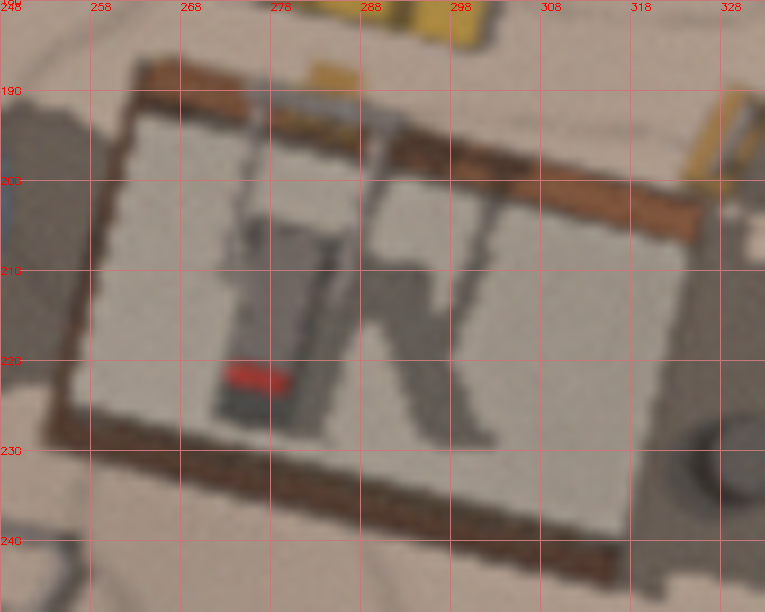

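View pics/sc2.png

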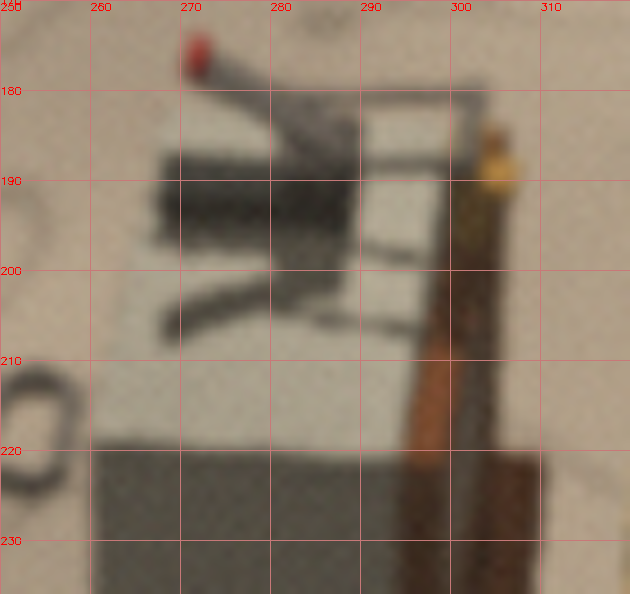

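```bash
cat > h.py <<'E'
import numpy as np, cv2
from scipy.optimize import least_squares
CAM={}
def setcam():
    CAM['side']=(np.array([[533.0168,0,278.1317],[0,533.0168,199.0475],[0,0,1]]),np.array([.3513,-1.4073,1.1333]),np.array([[.9908,.0825,-.1069],[-.135,.5889,-.7968],[-.0028,.804,.5947]]))
    CAM['top']=(np.array([[457.955,0,273.769],[0,457.955,213.4319],[0,0,1]]),np.array([.4224,-.0845,1.5424]),np.array([[-.0102,.9965,-.0824],[-.9999,-.0106,-.0035],[-.0043,.0823,.9966]]))
setcam()
def proj(n,P):
    K,c,R=CAM[n]; p=(np.atleast_2d(P)-c)@R; p=p*[1,-1,-1]; q=p@K.T; return q[:,:2]/q[:,2:]
def ray(n,uv):
    K,c,R=CAM[n]; d=np.linalg.solve(K,[uv[0],uv[1],1])*[1,-1,-1]; return c,R@d
def onz(n,uv,z):
    c,d=ray(n,uv); return c+d*(z-c[2])/d[2]
def tri(a,b):
    (c1,d1),(c2,d2)=ray('top',a),ray('side',b)
    s=np.linalg.lstsq(np.c_[d1,-d2],c2-c1,rcond=None)[0]
    p,q=c1+d1*s[0],c2+d2*s[1]; return (p+q)/2,np.linalg.norm(p-q)
def crop(img,x0,y0,w,h,s,out):
    t=img[y0:y0+h,x0:x0+w]
    t=cv2.resize(t,None,fx=s,fy=s,interpolation=cv2.INTER_CUBIC)
    for i in range(0,w,10): cv2.putText(t,str(x0+i),(i*s,10),0,.35,(0,0,255),1)
    for i in range(0,h,10): cv2.putText(t,str(y0+i),(0,i*s+4),0,.35,(0,0,255),1)
    cv2.imwrite(out,t)
E
python3 - <<'E'
from h import *
np.set_printoptions(precision=4,suppress=True)
for nm,a,b in [("bead",(276.3,221.7),(271.8,176)),("BRcorner",(317,240),(260.5,219.3)),("barL",(275,190),(302.5,180)),]:
    print(nm,*tri(np.array(a)-.5*0,np.array(b)))
zt=.18
for uv in [(262.8,192.5),(256,225.3),(317.2,240),(324,206.5)]: print(onz('top',uv,zt))
for uv in [(260.5,219.3),(294.5,221)]: print('s',onz('side',uv,zt))
E
```

```text
bead [ 0.508 -0.087  0.236] 0.002834715919163948
BRcorner [ 0.4577 -0.2083  0.171 ] 0.0058357390261672285
barL [ 0.6028 -0.0843  0.2105] 0.002788019316755852
[ 0.5983 -0.0475  0.18  ]
[ 0.5001 -0.0264  0.18  ]
[ 0.4545 -0.2079  0.18  ]
[ 0.5542 -0.23    0.18  ]
s [ 0.4596 -0.2196  0.18  ]
s [ 0.5546 -0.2407  0.18  ]
```

```bash
cat > fit.py <<'E'
from h import *
np.set_printoptions(precision=4,suppress=True)
# local coordinates rel. pivot, mm
def model(p):
    X,Y,th,zp,lev,loop,by=p[:7]
    def W(x,y,z):
        c,s=np.cos(th),np.sin(th); return np.array([X+(c*x-s*y)/1e3,Y+(s*x+c*y)/1e3,zp+z/1e3])
    a=lev-.075; e=loop-lev
    ax,az=-16*np.cos(a),16*np.sin(a)
    bx,bz=ax+60*np.cos(e),az+60*np.sin(e)
    bead=(-58*np.cos(lev)+4*np.sin(lev),58*np.sin(lev)+4*np.cos(lev))
    return W,(bx,bz),bead
obs=[]
def build(p):
    W,b,bd=model(p); by=p[6]
    return [('top',(256,225.3),W(-66,60,-26)),('top',(317.2,240),W(-66,-130,-26)),('top',(262.8,192.5),W(34,60,-26)),
    ('side',(260.5,219.3),W(-66,-130,-26)),('side',(294.5,221),W(34,-130,-26)),
    ('top',(276.3,222),W(bd[0],0,bd[1])),('side',(271.8,176),W(bd[0],0,bd[1])),
    ('top',(275.2,190.2),W(b[0],by+27,b[1])),('top',(292.8,194.2),W(b[0],by-27,b[1])),
    ('side',(302.7,180.3),W(b[0],by+27,b[1])),
    ('top',(282.3,187),W(49+13,9,-4)),('top',(287.6,188),W(49+13,-9,-4)),
    ('side',(268,187.5),W(-60,13,-12)),('side',(268.3,197.5),W(-60,-13,-26)),
    ]
def f(p,off=0.5):
    r=[]
    for n,uv,P in build(p): r.append(proj(n,P)[0]-(np.array(uv)-off))
    r=np.array(r)
    for i,(n,_,_) in enumerate(build(p)):
        r[i]-= p[7:9] if n=='top' else p[9:11]
    return np.r_[r.ravel(),np.array(p[7:11])/.7]
if __name__=="__main__":
  for off in (0,.5):
    s=least_squares(f,[.54,-.1,-.22,.205,.6,.6,0,0,0,0,0],loss='soft_l1',args=(off,))
    print(off,s.x,s.cost); 
  J=s.jac; print(np.sqrt(np.diag(np.linalg.inv(J.T@J)))*.5)
  r=s.fun[:-4].reshape(-1,2)
  for (n,uv,P),q in zip(build(s.x),r): print(n,uv,P,q)
E
python3 fit.py
```

```text
0 [ 0.5524 -0.0985 -0.2387  0.1975  0.6017  0.666  -1.2408 -0.0122 -0.5458
 -0.5629  0.0469] 3.5274103119566353
0.5 [ 0.5526 -0.097  -0.2396  0.1984  0.601   0.6678 -1.204  -0.0234 -0.1903
 -0.197   0.0178] 2.8894072704515863
[0.001  0.0012 0.0058 0.0019 0.0294 0.046  1.2792 0.3479 0.2935 0.2922
 0.346 ]
top (256, 225.3) [ 0.5027 -0.023   0.1724] [-0.5256 -0.0336]
top (317.2, 240) [ 0.4576 -0.2076  0.1724] [ 0.1579 -0.3106]
top (262.8, 192.5) [ 0.5998 -0.0468  0.1724] [0.327  0.4971]
side (260.5, 219.3) [ 0.4576 -0.2076  0.1724] [-0.3559  0.0816]
side (294.5, 221) [ 0.5547 -0.2313  0.1724] [0.1825 0.5684]
top (276.3, 222) [ 0.5083 -0.0862  0.2345] [ 0.2348 -0.1802]
side (271.8, 176) [ 0.5083 -0.0862  0.2345] [0.2882 0.8287]
top (275.2, 190.2) [ 0.6034 -0.0828  0.2104] [-0.147  -0.2086]
top (292.8, 194.2) [ 0.5906 -0.1353  0.2104] [ 0.2092 -0.0604]
side (302.7, 180.3) [ 0.6034 -0.0828  0.2104] [0.1697 0.0228]
top (282.3, 187) [ 0.6149 -0.103   0.1944] [-0.4993 -0.207 ]
top (287.6, 188) [ 0.6107 -0.1204  0.1944] [0.1102 0.1567]
side (268, 187.5) [ 0.4974 -0.0701  0.1864] [ 0.0844 -0.3525]
side (268.3, 197.5) [ 0.4912 -0.0954  0.1724] [-1.1679 -1.7453]
```

Request:
{"api": "play_rows", "payload": {
  "steps": [-0.4,0,0,6.8,0,0,1,-0.4,0,0,6.8,0,0,1,-0.4,0,0,6.8,0,0,1,-0.4,0,0,6.86,0,0,1,0,3.24,1.42,0,0,0,1,0,3.24,1.42,0,0,0,1,0,3.24,1.42,0,0,0,1,0,3.24,1.42,0,0,0,1,0,3.24,1.42,0,0,0,1,0,3.24,1.42,0,0,0,1],
  "newtons": 20
}}

```text
time_s: 0.93
ee_pos: [0.2877, -0.4858, 0.264]
ee_rot: [[-0.0, 0.237, 0.972], [0.0, 0.972, -0.237], [-1.0, 0.0, -0.0]]
force: [0.5, -0.1, -1.0]
gripper_width: 0.0003
```

Request:
{"api": "play_rows", "payload": {
  "steps": [0,3.24,1.42,0,0,0,1,0,3.24,1.42,0,0,0,1,0,3.24,1.42,0,0,0,1,0,3.24,1.42,0,0,0,1,0,3.24,1.42,0,0,0,1,0,3.24,1.42,0,0,0,1,0,3.24,1.42,0,0,0,1,0,3.24,1.42,0,0,0,1,0,3.24,1.42,0,0,0,1,0,0,0,0,0,0,1]
}}

```text
time_s: 1.77
ee_pos: [0.4831, -0.2307, 0.2639]
ee_rot: [[0.0, 0.233, 0.972], [0.0, 0.972, -0.233], [-1.0, 0.001, 0.0]]
force: [0.2, -0.6, 0.0]
gripper_width: 0.0004
```

Request:
{"api": "play_rows", "payload": {
  "steps": [0,3.0,1.3,0,0,0,1,0,3.0,1.3,0,0,0,1,2.0,0,0,0,0,0,1,2.0,0,0,0,0,0,1,1.3,0,0,0,0,0,1,0,0,0,0,0,0,1,0,0,0,0,0,0,1]
}}

```text
time_s: 2.35
ee_pos: [0.5194, -0.1823, 0.2108]
ee_rot: [[-0.002, 0.237, 0.972], [-0.0, 0.972, -0.237], [-1.0, -0.001, -0.002]]
force: [0.5, -0.7, 0.8]
gripper_width: -0.0
```

```bash
cat > look.py <<'E'
import sys
from h import *
from cell import manip
tag=sys.argv[1]
np.set_printoptions(precision=4,suppress=True)
o=manip.observe();print(o['time_s'],o['ee_pos'],o['force'],o['gripper_width'])
for n,(a,b,w,h) in (("side",(235,140,95,90)),("top",(240,170,100,80))):
    c=manip.camera(n); cv2.imwrite(f"pics/{n}_{tag}_full.png",c["frame"])
    crop(c["frame"],a,b,w,h,6,f"pics/{n}_{tag}.png")
a=cv2.imread(f"pics/side_{tag}.png")
E
python3 look.py touch
```

```text
2.35 [ 0.5194 -0.1823  0.2108] [ 0.5313 -0.6633  0.8121] -1.6866169107764027e-05
```

Request:
{"api": "play_rows", "payload": {
  "steps": [0.3,0,0,0,0,0,1,0.3,0,0,0,0,0,1,0.3,0,0,0,0,0,1,0,0,0,0,0,0,1,0,0,0,0,0,0,1]
}}

```text
time_s: 2.87
ee_pos: [0.5196, -0.1823, 0.2022]
ee_rot: [[-0.0, 0.237, 0.972], [-0.0, 0.972, -0.237], [-1.0, -0.0, -0.0]]
force: [-0.5, -0.1, 0.5]
gripper_width: -0.0003
```

View pics/side_touch.png

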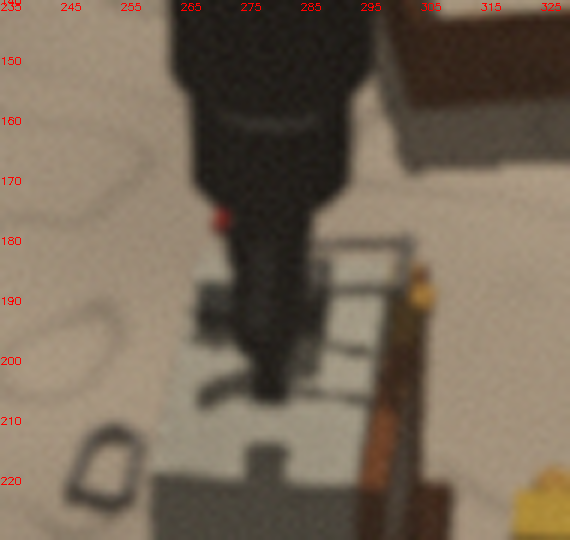

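View pics/top_touch.png

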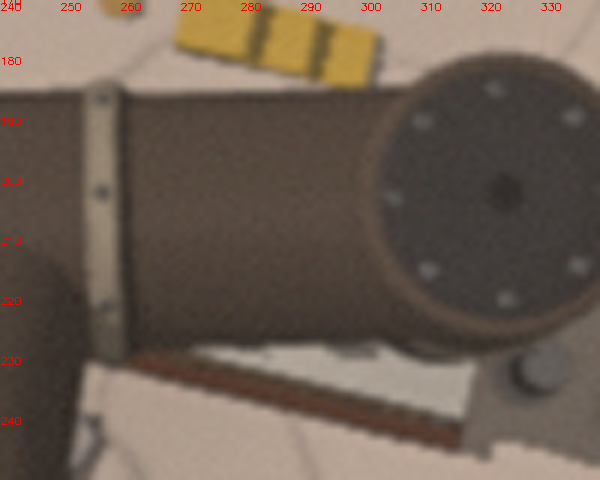

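The side view shows the closed fingertips (~280,206) over the bare top, clear of the lever and wires; the arm covers the top view. I keep lowering.

Request:
{"api": "play_rows", "payload": {
  "steps": [0.3,0,0,0,0,0,1,0.3,0,0,0,0,0,1,0.15,0,0,0,0,0,1,0,0,0,0,0,0,1,0,0,0,0,0,0,1]
}}

```text
time_s: 3.28
ee_pos: [0.5197, -0.1822, 0.1946]
ee_rot: [[-0.0, 0.237, 0.972], [-0.0, 0.972, -0.237], [-1.0, -0.0, -0.0]]
force: [0.4, 0.7, -0.2]
gripper_width: 0.0002
```

Request:
{"api": "play_rows", "payload": {
  "steps": [0.15,0,0,0,0,0,1,0.15,0,0,0,0,0,1,0.1,0,0,0,0,0,1,0,0,0,0,0,0,1]
}}

```text
time_s: 3.62
ee_pos: [0.52, -0.1823, 0.1932]
ee_rot: [[0.002, 0.236, 0.972], [-0.001, 0.972, -0.236], [-1.0, -0.0, 0.002]]
force: [-7.4, 4.4, 18.2]
gripper_width: 0.0
```

Request:
{"api": "play_rows", "payload": {
  "steps": [-0.5,0,0,0,0,0,1,-2,0,0,0,0,0,1,-4,0,0,0,0,0,0.5,-4,0,0,0,0,0,-1,0,0,0,0,0,0,-1]
}}

```text
time_s: 4.03
ee_pos: [0.523, -0.1834, 0.3043]
ee_rot: [[0.012, 0.236, 0.972], [-0.003, 0.972, -0.236], [-1.0, -0.0, 0.012]]
force: [1.4, -0.6, 1.8]
gripper_width: 0.0356
```

```bash
python3 - <<'E'
from fit import *
g=lambda q:f(np.r_[q[:3],.2022,q[3:]],.25)
s=least_squares(g,[.54,-.1,-.22,.6,.6,0,0,0,0,0],loss='soft_l1')
p=np.r_[s.x[:3],.2022,s.x[3:]]
print(p,s.cost); W,b,bd=model(p); print(b,bd,W(b[0],p[6],b[1]))
for (n,uv,P),q in zip(build(p),s.fun[:-4].reshape(-1,2)): print(n,uv,q)
E
```

```text
[ 0.5521 -0.0989 -0.2381  0.2022  0.5963  0.6363 -0.9167  0.2823 -0.3675
 -0.4318 -0.5407] 3.7583266921060834
(np.float64(46.07689613423737), np.float64(10.369531199844207)) (np.float64(-45.745100120736645), np.float64(35.880159070770304)) [ 0.5967 -0.1107  0.2126]
top (256, 225.3) [-0.4658  0.0049]
top (317.2, 240) [ 0.4158 -0.3243]
top (262.8, 192.5) [0.3561 0.4333]
side (260.5, 219.3) [-0.4286 -0.1914]
side (294.5, 221) [0.2032 0.265 ]
top (276.3, 222) [ 0.369  -0.1169]
side (271.8, 176) [0.1286 0.5213]
top (275.2, 190.2) [-0.1603 -0.26  ]
top (292.8, 194.2) [ 0.2317 -0.1319]
side (302.7, 180.3) [0.1403 0.0525]
top (282.3, 187) [-0.4161 -0.3165]
top (287.6, 188) [0.2124 0.0423]
side (268, 187.5) [-0.0344 -0.6716]
side (268.3, 197.5) [-1.2771 -2.0477]
```

Request:
{"api": "play_rows", "payload": {
  "steps": [0,2.93,1.94,0,0,0,-1,0,2.93,1.94,0,0,0,-1,0,2.93,1.94,0,0,0,-1,0,0,0,0,6,0,-1,0,0,0,0,6,0,-1,0,0,0,0,0,0,-1,0,0,0,0,0,0,-1]
}}

```text
time_s: 4.62
ee_pos: [0.5982, -0.1106, 0.2932]
ee_rot: [[-0.205, 0.237, 0.95], [0.049, 0.971, -0.232], [-0.978, -0.001, -0.211]]
force: [-0.3, 0.9, -0.4]
gripper_width: 0.0858
```

```bash
cat > st.py <<'E'
from h import *
from cell import manip
np.set_printoptions(precision=4,suppress=True)
P=np.array([.552,-.0985,.2022]);th=-.238
R=np.array([[np.cos(th),-np.sin(th),0],[np.sin(th),np.cos(th),0],[0,0,1]])
def loc(p): return (R.T@(np.array(p)-P))*1e3
def toTool(o,tgt):  # tgt local mm -> tool cm shift
    return np.array(o['ee_rot']).T@(P+R@np.array(tgt)/1e3-np.array(o['ee_pos']))*100
def ik(x,z):
    r=np.hypot(x,z);b=np.arctan2(z,x);ph=np.arccos((256+r*r-3600)/(32*r))
    ax=b+ph; lev=np.pi-ax+.075; e=np.arctan2(z-16*np.sin(ax),x-16*np.cos(ax)); return lev,e
if __name__=="__main__":
    import sys
    o=manip.observe();print(o['time_s'],o['ee_pos'],loc(o['ee_pos']),'F',np.array(o['force']),'Fl',R.T@np.array(o['force']),o['gripper_width'])
    print(np.array(o['ee_rot']))
    if len(sys.argv)>3: print(toTool(o,[float(a) for a in sys.argv[1:4]]))
E
python3 st.py 46 -1 13; python3 look.py g0
```

```text
4.6167 [ 0.5982 -0.1106  0.2932] [47.7264 -0.9091 91.0119] F [-0.3155  0.9356 -0.4122] Fl [-0.5272  0.8349 -0.4122] 0.08579249616252567
[[-0.205   0.2373  0.9496]
 [ 0.0492  0.9714 -0.2322]
 [-0.9775 -0.0009 -0.2108]]
[ 7.6623 -0.0026  1.4758]
4.6167 [ 0.5982 -0.1106  0.2932] [-0.3155  0.9356 -0.4122] 0.08579249616252567
```

View pics/side_g0.png

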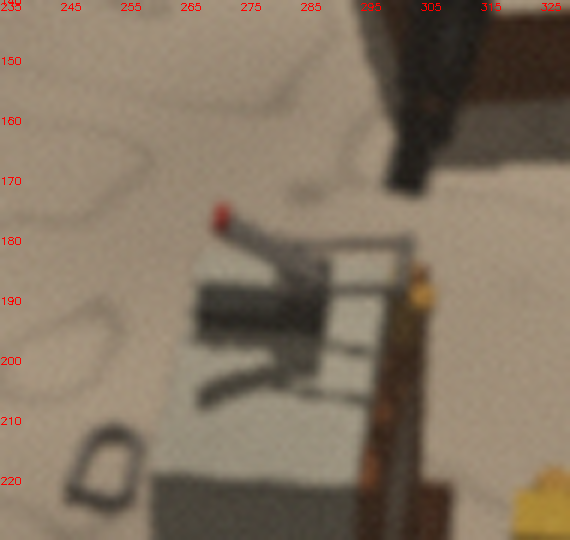

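Request:
{"api": "play_rows", "payload": {
  "steps": [2.5,0,0.49,0,0,0,-1,2.5,0,0.49,0,0,0,-1,2.6,0,0.49,0,0,0,-1,0,0,0,0,0,0,-1,0,0,0,0,0,0,-1],
  "newtons": 12
}}

```text
time_s: 5.13
ee_pos: [0.5948, -0.1105, 0.2191]
ee_rot: [[-0.202, 0.237, 0.95], [0.049, 0.972, -0.232], [-0.978, -0.001, -0.208]]
force: [-0.6, 0.3, 1.0]
gripper_width: 0.0857
```

```bash
python3 st.py 46 -1 13; python3 look.py g1
```

```text
5.1333 [ 0.5948 -0.1105  0.2191] [44.4036 -1.5883 16.8934] F [-0.5589  0.2689  0.9653] Fl [-0.6065  0.1296  0.9653] 0.08571086695599663
[[-0.2021  0.2366  0.9503]
 [ 0.0486  0.9716 -0.2316]
 [-0.9782 -0.0006 -0.2079]]
[0.3476 0.0592 0.237 ]
5.1333 [ 0.5948 -0.1105  0.2191] [-0.5589  0.2689  0.9653] 0.08571086695599663
```

View pics/side_g1.png

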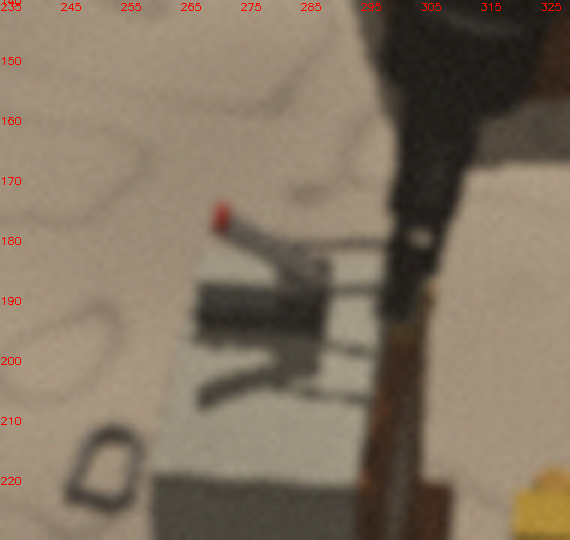

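Request:
{"api": "play_rows", "payload": {
  "steps": [0.3,0,0.2,0,0,0,-1,0,0,0,0,0,0,-0.2,0,0,0,0,0,0,-0.1,0,0,0,0,0,0,0,0,0,0,0,0,0,0,0,0,0,0,0,0,0]
}}

```text
time_s: 5.73
ee_pos: [0.5974, -0.1107, 0.2159]
ee_rot: [[-0.201, 0.236, 0.951], [0.049, 0.972, -0.231], [-0.978, 0.0, -0.207]]
force: [-1.3, 0.7, 4.9]
gripper_width: 0.0514
```

```bash
python3 st.py; python3 look.py g2
```

```text
5.7333 [ 0.5974 -0.1107  0.2159] [47.012  -1.1251 13.7357] F [-1.3154  0.7208  4.9487] Fl [-1.4482  0.3903  4.9487] 0.051435918325113565
[[-0.2009  0.2364  0.9507]
 [ 0.0489  0.9716 -0.2313]
 [-0.9784  0.     -0.2067]]
5.7333 [ 0.5974 -0.1107  0.2159] [-1.3154  0.7208  4.9487] 0.051435918325113565
```

View pics/side_g2.png

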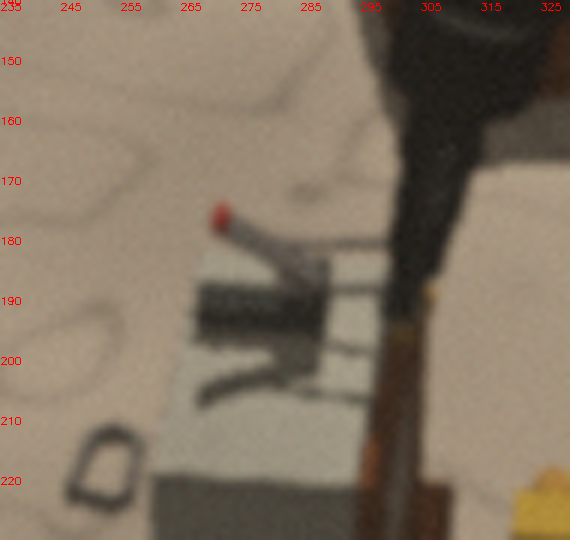

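```bash
cat > plan.py <<'E'
from st import *
def fk(lev,e):
    a=lev-.075; return np.array([-16*np.cos(a)+60*np.cos(e),16*np.sin(a)+60*np.sin(e)])
t=np.deg2rad(12)
def tool(d): # local mm d=(dx,dz)-> tool x,z cm
    return np.array([-np.sin(t)*d[0]-np.cos(t)*d[1], np.cos(t)*d[0]-np.sin(t)*d[1]])/10
if __name__=="__main__":
    l0,e0=ik(47,13.7); print('start',l0,np.degrees(e0))
    ways=[(l0,e) for e in np.linspace(e0,np.radians(62),7)]+[(l,np.radians(62)) for l in np.linspace(l0,1.62,7)[1:]]+[(1.62,e) for e in np.linspace(np.radians(62),np.radians(-5),8)[1:]]
    p=fk(*ways[0])
    for w in ways[1:]:
        q=fk(*w); print(np.round(w,2),q,tool(q-p)); p=q
E
python3 plan.py
```

```text
start 0.7127830540089264 3.9884739047666873
[0.71 0.24] [45.4489 23.6933] [-0.9452 -0.3595]
[0.71 0.41] [42.2415 33.284 ] [-0.8714 -0.5131]
[0.71 0.58] [37.4688 42.1999] [-0.7729 -0.6522]
[0.71 0.74] [31.2666 50.1876] [-0.6524 -0.7727]
[0.71 0.91] [23.8109 57.0202] [-0.5133 -0.8713]
[0.71 1.08] [15.3136 62.5035] [-0.3597 -0.9452]
[0.86 1.08] [16.8952 64.3311] [-0.2116  0.1167]
[1.02 1.08] [18.7341 65.8996] [-0.1917  0.1473]
[1.17 1.08] [20.7883 67.1732] [-0.1673  0.1744]
[1.32 1.08] [23.0108 68.1228] [-0.1391  0.1977]
[1.47 1.08] [25.3511 68.7269] [-0.1077  0.2164]
[1.62 1.08] [27.7556 68.9715] [-0.0739  0.2301]
[1.62 0.92] [36.1723 63.5503] [0.3553 0.936 ]
[1.62 0.75] [43.5704 56.805 ] [0.506  0.8639]
[1.62 0.58] [49.744  48.9235] [0.6426 0.7677]
[1.62 0.41] [54.521  40.1252] [0.7613 0.6502]
[1.62 0.25] [57.7687 30.6551] [0.8588 0.5146]
[1.62 0.08] [59.3964 20.7768] [0.9324 0.3646]
[ 1.62 -0.09] [59.359  10.7653] [0.98   0.2045]
```

Request:
{"api": "play_rows", "payload": {
  "steps": [-0.48,0,-0.16,0,0,0,0,-0.46,0,-0.2,0,0,0,0,-0.45,0,-0.24,0,0,0,0,-0.42,0,-0.28,0,0,0,0,-0.4,0,-0.31,0,0,0,0,-0.37,0,-0.34,0,0,0,0,0,0,0,0,0,0,0]
}}

```text
time_s: 6.42
ee_pos: [0.587, -0.1082, 0.2443]
ee_rot: [[-0.202, 0.237, 0.95], [0.049, 0.972, -0.231], [-0.978, 0.0, -0.208]]
force: [-1.4, -0.2, -1.6]
gripper_width: 0.0512
```

```bash
python3 st.py; python3 look.py g3
```

```text
6.4167 [ 0.587  -0.1082  0.2443] [36.2937 -1.1296 42.1296] F [-1.4237 -0.1829 -1.5979] Fl [-1.3404 -0.5134 -1.5979] 0.05124676057928953
[[-0.2021  0.2367  0.9503]
 [ 0.0495  0.9716 -0.2314]
 [-0.9781  0.0003 -0.208 ]]
6.4167 [ 0.587  -0.1082  0.2443] [-1.4237 -0.1829 -1.5979] 0.05124676057928953
```

View pics/side_g3.png

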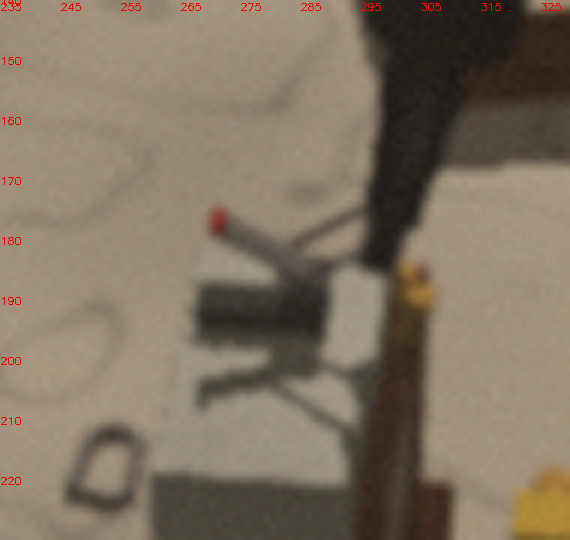

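The wire loop is rising with the fingers (wire end near 295,176) and the lever hasn't moved. I continue the swing.

Request:
{"api": "play_rows", "payload": {
  "steps": [-0.34,0,-0.37,0,0,0,0,-0.31,0,-0.4,0,0,0,0,-0.27,0,-0.42,0,0,0,0,-0.24,0,-0.44,0,0,0,0,-0.2,0,-0.46,0,0,0,0,-0.16,0,-0.48,0,0,0,0,0,0,0,0,0,0,0]
}}

```text
time_s: 7.1
ee_pos: [0.5658, -0.1029, 0.2646]
ee_rot: [[-0.201, 0.237, 0.951], [0.049, 0.972, -0.231], [-0.978, 0.0, -0.207]]
force: [0.5, 0.0, -2.6]
gripper_width: 0.0512
```

```bash
python3 st.py; python3 look.py g4
```

```text
7.1 [ 0.5658 -0.1029  0.2646] [14.4671 -1.0646 62.411 ] F [ 0.4738  0.0125 -2.5635] Fl [ 0.4575  0.1238 -2.5635] 0.05117860905020851
[[-0.2009  0.2366  0.9506]
 [ 0.0494  0.9716 -0.2314]
 [-0.9784  0.0004 -0.2069]]
7.1 [ 0.5658 -0.1029  0.2646] [ 0.4738  0.0125 -2.5635] 0.05117860905020851
```

View pics/side_g4.png

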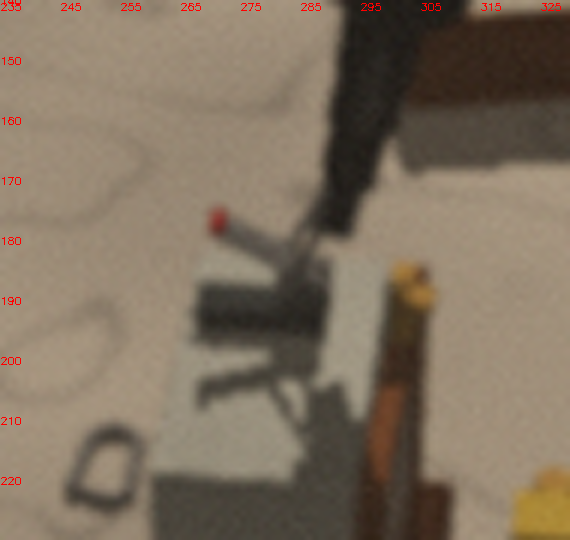

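Request:
{"api": "play_rows", "payload": {
  "steps": [-0.21,0,0.12,0,0,0,0,-0.19,0,0.15,0,0,0,0,-0.17,0,0.17,0,0,0,0,-0.14,0,0.2,0,0,0,0,0,0,0,0,0,0,0]
}}

```text
time_s: 7.62
ee_pos: [0.5744, -0.1051, 0.2692]
ee_rot: [[-0.202, 0.237, 0.95], [0.049, 0.972, -0.232], [-0.978, -0.0, -0.208]]
force: [-1.2, 0.8, -2.9]
gripper_width: 0.0514
```

```bash
python3 st.py; python3 look.py g5; python3 - <<'E'
from st import *
print([ik(*q) for q in ((14.5,62.4),(12,61),(22.5,68),(20,68))])
E
```

```text
7.6167 [ 0.5744 -0.1051  0.2692] [23.3447 -1.1706 66.9913] F [-1.1617  0.7519 -2.8545] Fl [-1.3062  0.4568 -2.8545] 0.05135102861086699
[[-0.2022  0.2368  0.9503]
 [ 0.049   0.9716 -0.2317]
 [-0.9781 -0.0003 -0.208 ]]
7.6167 [ 0.5744 -0.1051  0.2692] [-1.1617  0.7519 -2.8545] 0.05135102861086699
[(np.float64(0.6831215507724455), np.float64(1.0922085887348623)), (np.float64(0.534217332300029), np.float64(1.1162665116611752)), (np.float64(1.2881435129620395), np.float64(1.083369718585078)), (np.float64(1.1951431791419054), np.float64(1.1046121260008372))]
```

View pics/side_g5.png

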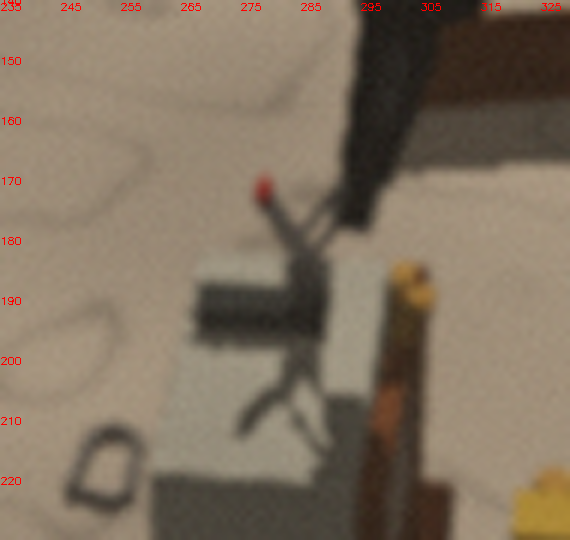

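```bash
python3 - <<'E'
from st import *
for l in np.arange(.5,1.8,.1):
    b=np.array([-58*np.cos(l)+4*np.sin(l),0,58*np.sin(l)+4*np.cos(l)])
    print(round(l,2),proj('side',P+R@b/1e3)[0])
E
```

```text
0.5 [270.1416 176.8569]
0.6 [271.2385 175.6122]
0.7 [272.4919 174.4711]
0.8 [273.8896 173.4458]
0.9 [275.4179 172.5476]
1.0 [277.0612 171.7865]
1.1 [278.8028 171.1712]
1.2 [280.6247 170.7086]
1.3 [282.5079 170.4041]
1.4 [284.4324 170.2613]
1.5 [286.378  170.2822]
1.6 [288.3239 170.4666]
1.7 [290.2494 170.8126]
```

Request:
{"api": "play_rows", "payload": {
  "steps": [-0.13,0,0.2,0,0,0,0,-0.1,0,0.22,0,0,0,0,-0.07,0,0.23,0,0,0,0,-0.04,0,0.2,0,0,0,0,0,0,0,0,0,0,0]
}}

```text
time_s: 8.13
ee_pos: [0.5831, -0.1072, 0.2708]
ee_rot: [[-0.202, 0.237, 0.95], [0.049, 0.972, -0.232], [-0.978, -0.0, -0.208]]
force: [-1.1, -0.3, -3.4]
gripper_width: 0.0515
```

```bash
python3 st.py; python3 look.py g6
```

```text
8.1333 [ 0.5831 -0.1072  0.2708] [32.272  -1.161  68.5642] F [-1.0682 -0.3217 -3.3574] Fl [-0.9622 -0.5645 -3.3574] 0.05145053828496031
[[-0.2019  0.2368  0.9503]
 [ 0.049   0.9716 -0.2316]
 [-0.9782 -0.0002 -0.2078]]
8.1333 [ 0.5831 -0.1072  0.2708] [-1.0682 -0.3217 -3.3574] 0.05145053828496031
```

View pics/side_g6.png

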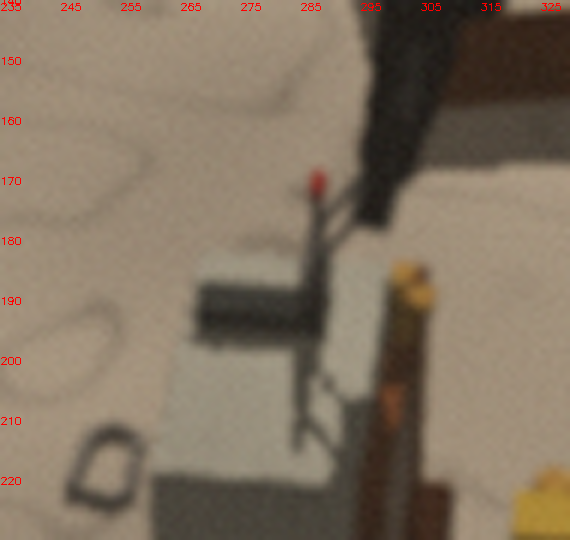

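```bash
python3 - <<'E'
from plan import *
for d in (0,-1,-2,-3,-4,-5):
    print(d,[ik(x+d,z) for x,z in ((32.3,68.6),(23.3,67.),(14.5,62.4),(47,13.5))])
# path: from current bar est, lever 1.68 swing
l,e=1.55,None
for e in np.radians([60,50,40,30,20,10,0,-10,-16]): print(np.degrees(e),fk(1.55,e),fk(1.66,e))
E
```

```text
0 [(np.float64(1.9538366692939684), np.float64(1.0956346878625036)), (np.float64(1.2480898663269655), np.float64(1.0568533879915096)), (np.float64(0.6831215507724455), np.float64(1.0922085887348623)), (np.float64(0.7114711419562092), np.float64(0.06655278672634513))]
-1 [(np.float64(1.830224401686768), np.float64(1.078371307295282)), (np.float64(1.2099448672548074), np.float64(1.065292125273042)), (np.float64(0.6545111446541785), np.float64(1.1061259853378815)), (np.float64(0.6102798735596096), np.float64(0.0890960191774738))]
-2 [(np.float64(1.7444824138803412), np.float64(1.0715928123269869)), (np.float64(1.1731741303693617), np.float64(1.0742489883903825)), (np.float64(0.6267364331562939), np.float64(1.1202795195927855)), (np.float64(0.4969796962724187), np.float64(0.11604231440913952))]
-3 [(np.float64(1.6736377476157676), np.float64(1.069104107528283)), (np.float64(1.1376855901052372), np.float64(1.083686299351143)), (np.float64(0.5998049995693255), np.float64(1.134654321745395)), (np.float64(0.3649093911609718), np.float64(0.1493235327180905))]
-4 [(np.float64(1.611493448725016
[... 201 characters left out ...]
np.float64(0.19355436936179657))]
-5 [(np.float64(1.555283604772652), np.float64(1.0711629292537135)), (np.float64(1.0702723536881897), np.float64(1.1038743818101782)), (np.float64(0.5485075449491992), np.float64(1.1640101502029636)), (np.float64(-0.09518812904381653), np.float64(0.27356412669290947))]
59.99999999999999 [28.4696 67.8882] [30.2273 67.9599]
50.0 [37.0369 61.8893] [38.7945 61.9611]
40.0 [44.4323 54.4939] [46.1899 54.5656]
29.999999999999996 [50.4311 45.9266] [52.1888 45.9984]
20.0 [54.8512 36.4478] [56.6088 36.5196]
10.0 [57.5581 26.3455] [59.3157 26.4173]
0.0 [58.4696 15.9266] [60.2273 15.9984]
-10.0 [57.5581  5.5077] [59.3157  5.5795]
-16.0 [56.1453 -0.6116] [57.903  -0.5399]
```

Request:
{"api": "play_rows", "payload": {
  "steps": [0.2,0,0.48,0,0,0,0,0.2,0,0.48,0,0,0,0,0.28,0,0.44,0,0,0,0,0.29,0,0.44,0,0,0,0,0.35,0,0.38,0,0,0,0,0.36,0,0.38,0,0,0,0,0,0,0,0,0,0,0]
}}

```text
time_s: 8.82
ee_pos: [0.6048, -0.1125, 0.2481]
ee_rot: [[-0.202, 0.237, 0.95], [0.049, 0.972, -0.232], [-0.978, -0.0, -0.208]]
force: [0.3, -0.4, 1.0]
gripper_width: 0.0508
```

```bash
python3 st.py; python3 look.py g7
```

```text
8.8167 [ 0.6048 -0.1125  0.2481] [54.6097 -1.188  45.8581] F [ 0.3349 -0.4044  1.0161] Fl [ 0.4208 -0.314   1.0161] 0.05081088751783497
[[-0.2019  0.2368  0.9504]
 [ 0.0489  0.9716 -0.2317]
 [-0.9782 -0.0003 -0.2077]]
8.8167 [ 0.6048 -0.1125  0.2481] [ 0.3349 -0.4044  1.0161] 0.05081088751783497
```

View pics/side_g7.png

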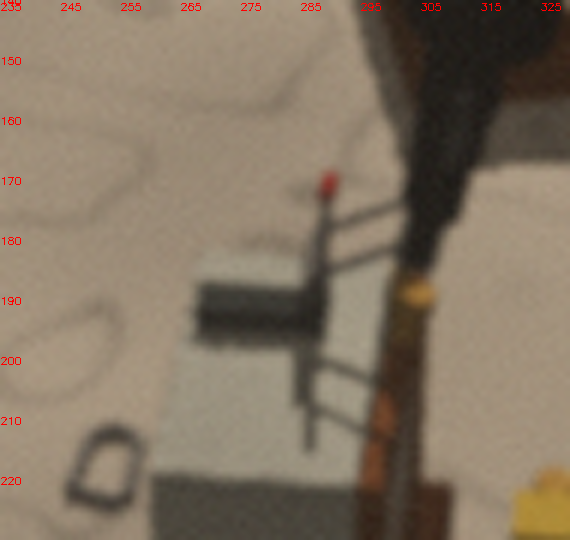

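Request:
{"api": "play_rows", "payload": {
  "steps": [0.44,0,0.32,0,0,0,0,0.45,0,0.28,0,0,0,0,0.49,0,0.24,0,0,0,0,0.51,0,0.2,0,0,0,0,0.51,0,0.16,0,0,0,0,0,0,0,0,0,0,0,0,0,0,0,0,0,0]
}}

```text
time_s: 9.5
ee_pos: [0.6103, -0.1138, 0.2225]
ee_rot: [[-0.203, 0.237, 0.95], [0.049, 0.972, -0.232], [-0.978, -0.0, -0.209]]
force: [1.4, 0.6, 0.6]
gripper_width: 0.0509
```

```bash
python3 st.py; python3 look.py g8
```

```text
9.5 [ 0.6103 -0.1138  0.2225] [60.2711 -1.171  20.2725] F [1.3594 0.6439 0.5868] Fl [1.1692 0.9462 0.5868] 0.050903884558025046
[[-0.2031  0.2367  0.9501]
 [ 0.0492  0.9716 -0.2316]
 [-0.9779 -0.0003 -0.2089]]
9.5 [ 0.6103 -0.1138  0.2225] [1.3594 0.6439 0.5868] 0.050903884558025046
```

View pics/side_g8.png

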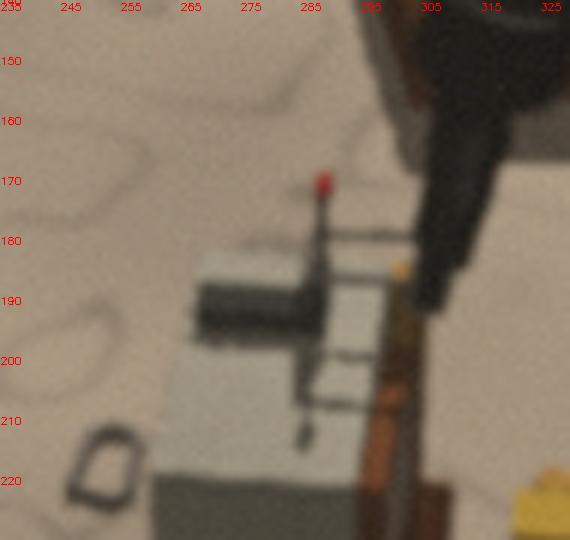

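View pics/top_g8.png

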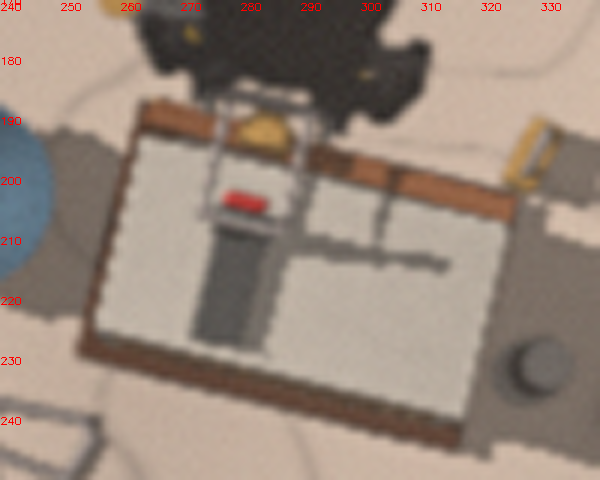

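```bash
python3 - <<'E'
from st import *
im=cv2.imread("pics/top_g8_full.png"); crop(im,266,176,40,34,18,"pics/tz.png")
for x in (56,58,60,62): print(x,proj('top',[P+R@np.array([x,y,20])/1e3 for y in (15,-15)]))
print('lip',proj('top',[P+R@np.array([x,0,z])/1e3 for x,z in ((45,9.5),(51.5,9.5),(62,-4))]))
print('bead',[proj('top',[P+R@np.array([-58*np.cos(l)+9*np.sin(l),0,58*np.sin(l)+9*np.cos(l)])/1e3])[0] for l in (1.5,1.6,1.7)])
E
```

```text
56 [[279.407  186.4653]
 [289.4691 188.7711]]
58 [[279.5617 185.8006]
 [289.6227 188.1057]]
60 [[279.7164 185.136 ]
 [289.7762 187.4405]]
62 [[279.871  184.4715]
 [289.9297 186.7754]]
lip [[283.5271 191.7469]
 [284.0247 189.5998]
 [284.7375 186.7815]]
bead [array([280.6253, 203.2862]), array([281.0862, 201.3137]), array([281.5352, 199.4049])]
```

View pics/tz.png

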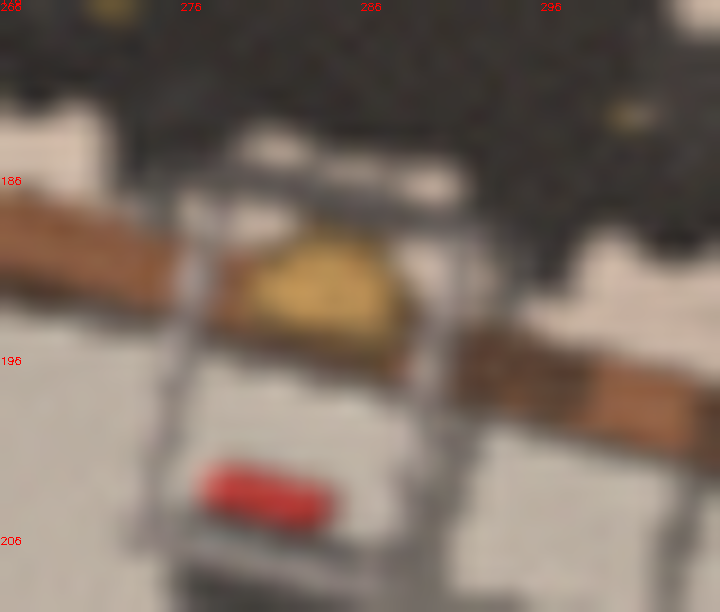

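Request:
{"api": "play_rows", "payload": {
  "steps": [0.37,0,0.05,0,0,0,0,0.37,0,0.05,0,0,0,0,0.37,0,0.05,0,0,0,0,0.37,0,0.05,0,0,0,0,0,0,0,0,0,0,0,0,0,0,0,0,0,0]
}}

```text
time_s: 10.1
ee_pos: [0.6091, -0.1136, 0.2077]
ee_rot: [[-0.203, 0.237, 0.95], [0.049, 0.972, -0.232], [-0.978, -0.0, -0.209]]
force: [0.4, -0.4, 0.1]
gripper_width: 0.051
```

```bash
python3 st.py; python3 look.py g9
```

```text
10.1 [ 0.6091 -0.1136  0.2077] [59.0313 -1.2115  5.5199] F [ 0.3543 -0.4261  0.0618] Fl [ 0.4448 -0.3306  0.0618] 0.05101175205017849
[[-0.2031  0.2367  0.9501]
 [ 0.0492  0.9716 -0.2316]
 [-0.9779 -0.0002 -0.209 ]]
10.1 [ 0.6091 -0.1136  0.2077] [ 0.3543 -0.4261  0.0618] 0.05101175205017849
```

View pics/side_g9.png

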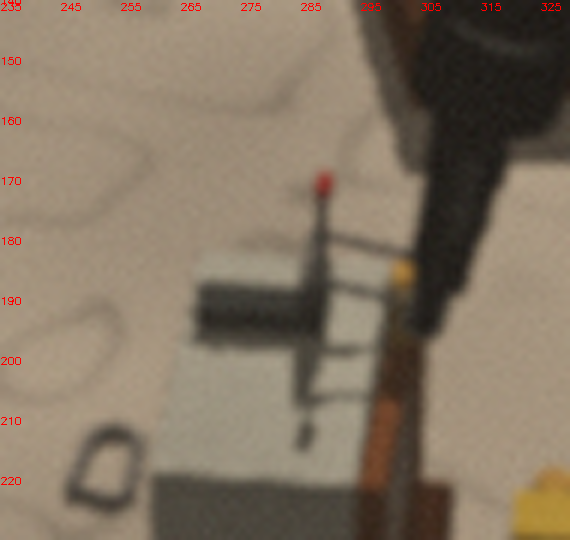

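Request:
{"api": "play_rows", "payload": {
  "steps": [0.15,0,0.03,0,0,0,0,0.15,0,0.03,0,0,0,0,0.1,0,0.02,0,0,0,0,0,0,0,0,0,0,0,0,0,0,0,0,0,0]
}}

```text
time_s: 10.62
ee_pos: [0.6091, -0.1136, 0.2041]
ee_rot: [[-0.203, 0.237, 0.95], [0.049, 0.972, -0.232], [-0.978, -0.0, -0.208]]
force: [-2.1, 1.4, 2.9]
gripper_width: 0.0513
```

```bash
python3 st.py
```

```text
10.6167 [ 0.6091 -0.1136  0.2041] [59.0318 -1.2079  1.8657] F [-2.111   1.447   2.8682] Fl [-2.3927  0.9085  2.8682] 0.051281285510810654
[[-0.2026  0.2367  0.9502]
 [ 0.0492  0.9716 -0.2315]
 [-0.978  -0.0001 -0.2085]]
```

Request:
{"api": "play_rows", "payload": {
  "steps": [0.1,0,0.02,0,0,0,0,0,0,0,0,0,0,0,0,0,0,0,0,0,0]
}}

```text
time_s: 10.87
ee_pos: [0.6093, -0.1137, 0.2038]
ee_rot: [[-0.202, 0.236, 0.95], [0.049, 0.972, -0.231], [-0.978, -0.0, -0.208]]
force: [-3.4, 0.9, 5.7]
gripper_width: 0.0512
```

```bash
python3 st.py; python3 look.py g10;python3 - <<'E'
from h import *
im=cv2.imread("pics/top_g10_full.png"); crop(im,266,176,40,34,18,"pics/tz2.png")
im=cv2.imread("pics/side_g10_full.png"); crop(im,275,165,40,34,18,"pics/sz2.png")
E
```

```text
10.8667 [ 0.6093 -0.1137  0.2038] [59.2285 -1.2354  1.6473] F [-3.4242  0.9357  5.6764] Fl [-3.5482  0.102   5.6764] 0.05124907492174199
[[-0.2018  0.2365  0.9505]
 [ 0.0489  0.9716 -0.2313]
 [-0.9782 -0.0002 -0.2076]]
10.8667 [ 0.6093 -0.1137  0.2038] [-3.4242  0.9357  5.6764] 0.05124907492174199
```

View pics/tz2.png

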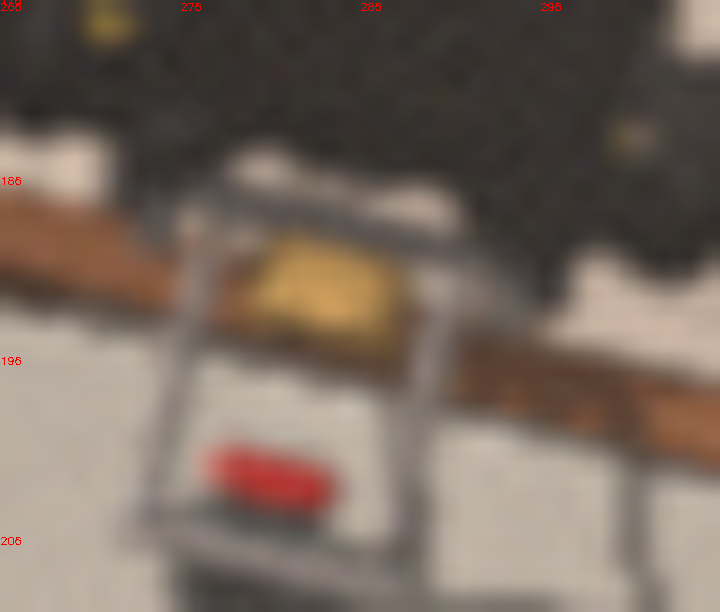

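View pics/sz2.png

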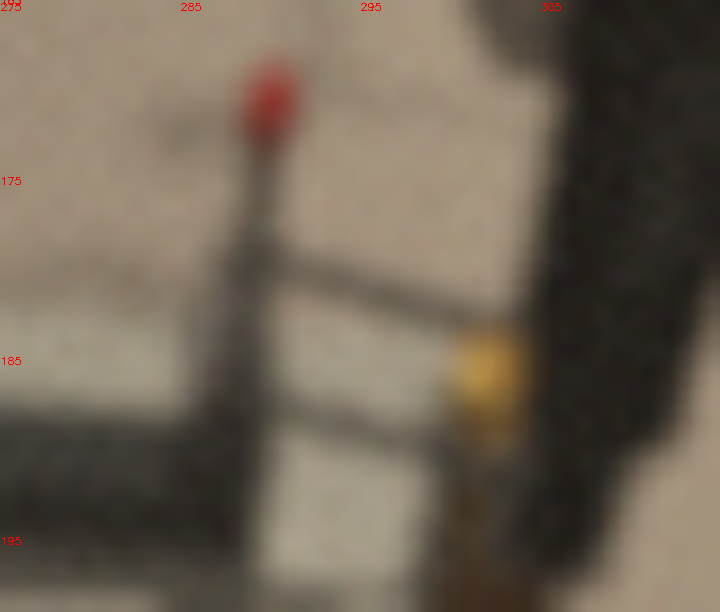

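Request:
{"api": "play_rows", "payload": {
  "steps": [-0.05,0,0,0,0,0,-0.3,0,0,0,0,0,0,-0.5,0,0,0,0,0,0,-0.8,0,0,0,0,0,0,-1,0,0,0,0,0,0,-1]
}}

```text
time_s: 11.38
ee_pos: [0.6096, -0.1137, 0.2033]
ee_rot: [[-0.202, 0.237, 0.95], [0.049, 0.972, -0.232], [-0.978, -0.0, -0.208]]
force: [0.0, 0.8, 0.7]
gripper_width: 0.0855
```

```bash
python3 st.py; python3 look.py g11;python3 - <<'E'
from h import *
im=cv2.imread("pics/side_g11_full.png"); crop(im,275,165,40,34,18,"pics/sz3.png")
E
```

```text
11.3833 [ 0.6096 -0.1137  0.2033] [59.5276 -1.155   1.1152] F [0.0488 0.7779 0.6547] Fl [-0.1359  0.7675  0.6547] 0.08550842606507976
[[-0.202   0.2368  0.9503]
 [ 0.0492  0.9716 -0.2316]
 [-0.9781 -0.0001 -0.2079]]
11.3833 [ 0.6096 -0.1137  0.2033] [0.0488 0.7779 0.6547] 0.08550842606507976
```

View pics/sz3.png

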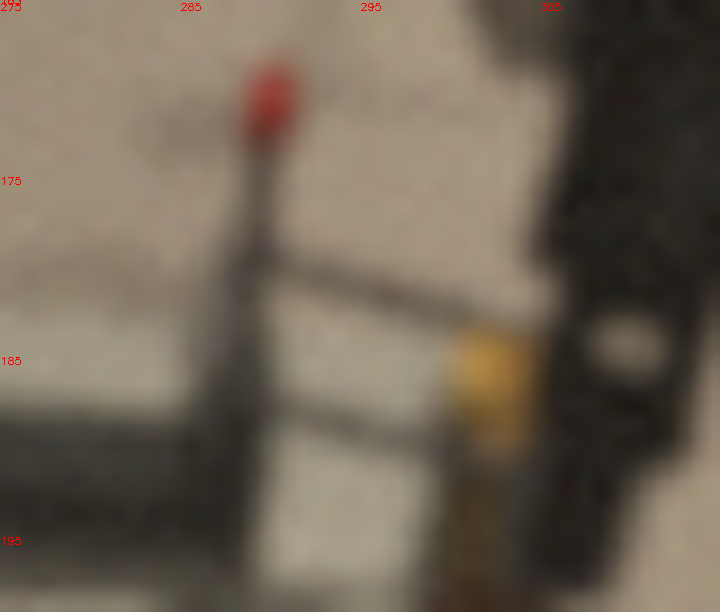

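Request:
{"api": "play_rows", "payload": {
  "steps": [-2,0,0,0,0,0,-1,-3,0,0,0,0,0,-1,-3,0,0,0,0,0,-1,0,0,0,0,-6,0,1,0,0,0,0,-6,0,1,0,0,0,0,0,0,1,0,0,0,0,0,0,1,0,0,0,0,0,0,1]
}}

```text
time_s: 12.15
ee_pos: [0.6256, -0.1174, 0.2824]
ee_rot: [[-0.0, 0.236, 0.972], [0.0, 0.972, -0.236], [-1.0, 0.0, -0.0]]
force: [-0.3, -0.3, 0.1]
gripper_width: 0.0255
```

```bash
python3 st.py 30 0 62; python3 look.py g12
```

```text
12.15 [ 0.6256 -0.1174  0.2824] [75.9571 -1.0687 80.2301] F [-0.2564 -0.3071  0.1183] Fl [-0.1768 -0.3589  0.1183] 0.025481742175192248
[[-0.0002  0.2364  0.9717]
 [ 0.0002  0.9717 -0.2364]
 [-1.      0.0002 -0.0002]]
[ 1.8242  0.1035 -4.5953]
12.15 [ 0.6256 -0.1174  0.2824] [-0.2564 -0.3071  0.1183] 0.025481742175192248
```

View pics/side_g12.png

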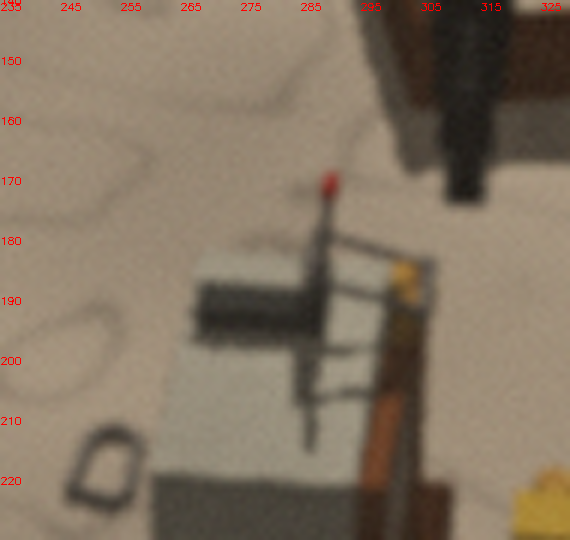

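View pics/top_g12.png

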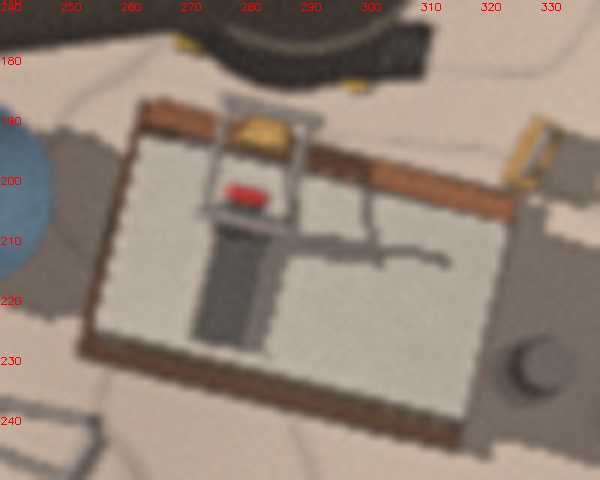

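Request:
{"api": "play_rows", "payload": {
  "steps": [0,0.1,-1.5,0,0,0,1,0,0,-1.5,0,0,0,1,0.9,0,-1,0,0,0,1,0.9,0,-0.5,0,0,0,1,0,0,0,0,0,0,1,0,0,0,0,0,0,1]
}}

```text
time_s: 12.75
ee_pos: [0.5825, -0.106, 0.2631]
ee_rot: [[-0.002, 0.237, 0.972], [-0.0, 0.972, -0.237], [-1.0, -0.001, -0.002]]
force: [0.6, -0.6, 0.3]
gripper_width: 0.0001
```

```bash
python3 st.py -20 0 62; python3 look.py g13
```

```text
12.75 [ 0.5825 -0.106   0.2631] [31.3716 -0.15   60.865 ] F [ 0.6435 -0.5971  0.2943] Fl [ 0.7661 -0.4286  0.2943] 0.00012340309937090662
[[-0.0017  0.2367  0.9716]
 [-0.0003  0.9716 -0.2367]
 [-1.     -0.0007 -0.0016]]
[-0.1055  0.0102 -5.1373]
12.75 [ 0.5825 -0.106   0.2631] [ 0.6435 -0.5971  0.2943] 0.00012340309937090662
```

View pics/side_g13.png

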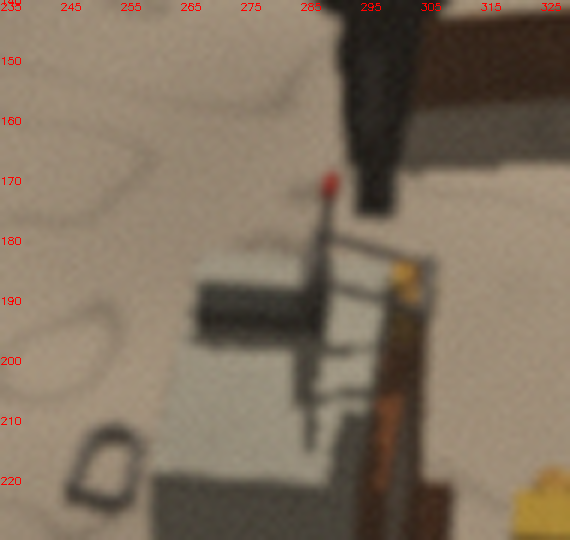

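Fingers stand beside the bead (bead ~289,170; tips ~296,175). Now push it in –x.

Request:
{"api": "play_rows", "payload": {
  "steps": [0,0,-0.6,0,0,0,1,0,0,-0.6,0,0,0,1,0,0,-0.6,0,0,0,1,0,0,-0.6,0,0,0,1,0,0,-0.6,0,0,0,1,0,0,0,0,0,0,1]
}}

```text
time_s: 13.35
ee_pos: [0.5517, -0.0986, 0.2642]
ee_rot: [[0.0, 0.237, 0.972], [0.0, 0.972, -0.237], [-1.0, 0.0, 0.0]]
force: [0.2, 0.9, -0.5]
gripper_width: 0.0
```

```bash
python3 st.py -20 0 62; python3 look.py g14
```

```text
13.35 [ 0.5517 -0.0986  0.2642] [-0.2622 -0.13   61.9904] F [ 0.2028  0.9416 -0.4654] Fl [-0.0249  0.9629 -0.4654] 3.921626623838639e-05
[[ 0.0002  0.2365  0.9716]
 [ 0.0003  0.9716 -0.2365]
 [-1.      0.0003  0.0001]]
[-0.0012  0.0115 -1.9738]
13.35 [ 0.5517 -0.0986  0.2642] [ 0.2028  0.9416 -0.4654] 3.921626623838639e-05
```

View pics/side_g14.png

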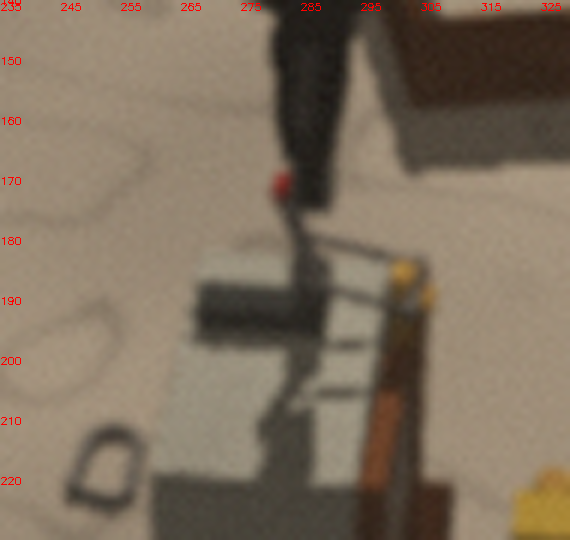

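Request:
{"api": "play_rows", "payload": {
  "steps": [0,0,-0.5,0,0,0,1,0,0,-0.5,0,0,0,1,0,0,-0.5,0,0,0,1,0,0,0,0,0,0,1]
}}

```text
time_s: 13.78
ee_pos: [0.5377, -0.0952, 0.2639]
ee_rot: [[0.0, 0.237, 0.972], [0.0, 0.972, -0.237], [-1.0, 0.0, 0.0]]
force: [1.2, -1.1, 0.0]
gripper_width: 0.0004
```

```bash
python3 st.py -20 0 62; python3 look.py g15;python3 - <<'E'
from h import *
im=cv2.imread("pics/side_g15_full.png"); crop(im,270,160,44,34,16,"pics/sz4.png")
E
```

```text
13.7833 [ 0.5377 -0.0952  0.2639] [-14.6801  -0.1285  61.6531] F [ 1.2215 -1.0541  0.0301] Fl [ 1.4356 -0.7364  0.0301] 0.00035164030621936157
[[ 0.0002  0.2367  0.9716]
 [ 0.0001  0.9716 -0.2367]
 [-1.      0.0002  0.0002]]
[-0.0348  0.0124 -0.532 ]
13.7833 [ 0.5377 -0.0952  0.2639] [ 1.2215 -1.0541  0.0301] 0.00035164030621936157
```

View pics/sz4.png

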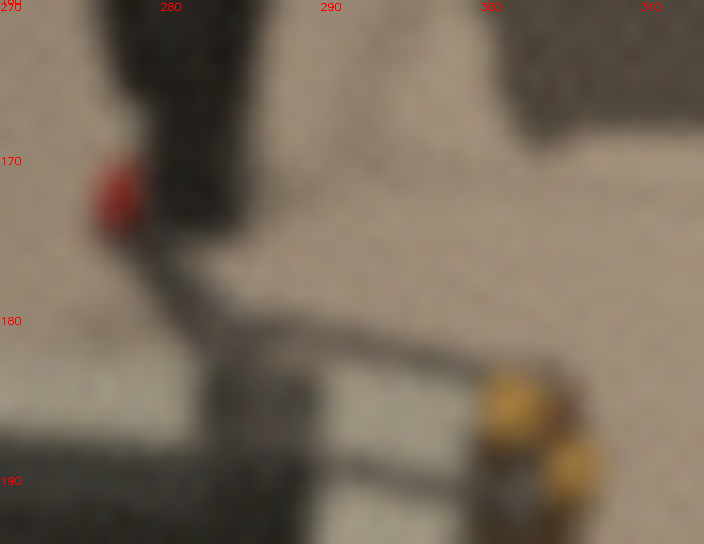

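View pics/top_g15.png

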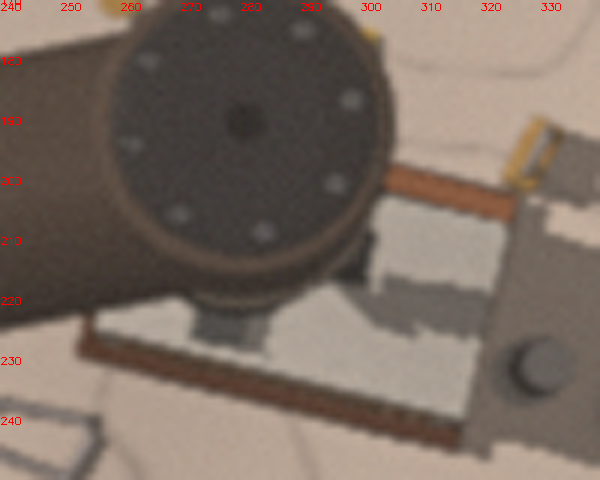

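Request:
{"api": "play_rows", "payload": {
  "steps": [0,0,-0.4,0,0,0,1,0,0,-0.4,0,0,0,1,0,0,-0.4,0,0,0,1,0,0,-0.4,0,0,0,1,0,0,-0.4,0,0,0,1,0,0,0,0,0,0,1]
}}

```text
time_s: 14.38
ee_pos: [0.5184, -0.0904, 0.2644]
ee_rot: [[0.001, 0.237, 0.972], [0.0, 0.972, -0.237], [-1.0, 0.0, 0.0]]
force: [0.3, -0.1, 3.9]
gripper_width: 0.0002
```

```bash
python3 st.py; python3 look.py g16;python3 - <<'E'
from h import *
im=cv2.imread("pics/side_g16_full.png"); crop(im,260,160,54,38,14,"pics/sz5.png")
E
```

```text
14.3833 [ 0.5184 -0.0904  0.2644] [-34.5855  -0.0434  62.1718] F [ 0.3175 -0.1108  3.897 ] Fl [ 0.3347 -0.0328  3.897 ] 0.00015769916607344527
[[ 0.0005  0.2365  0.9716]
 [ 0.0002  0.9716 -0.2365]
 [-1.      0.0003  0.0004]]
14.3833 [ 0.5184 -0.0904  0.2644] [ 0.3175 -0.1108  3.897 ] 0.00015769916607344527
```

View pics/sz5.png

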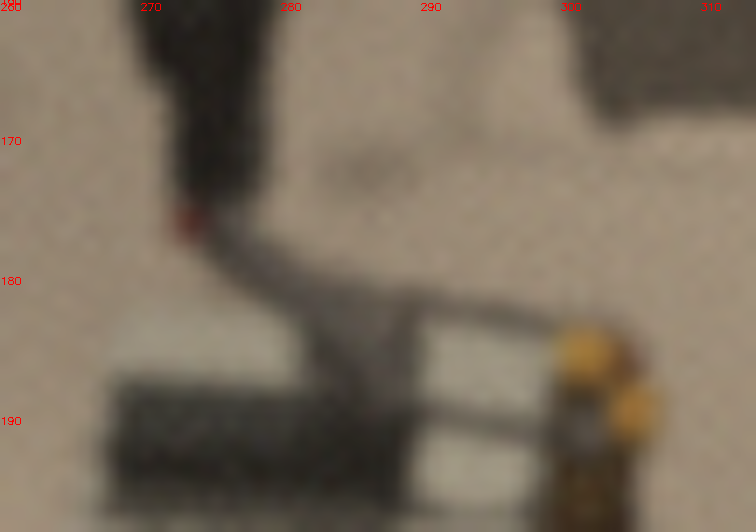

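Request:
{"api": "play_rows", "payload": {
  "steps": [0.24,0,-0.3,0,0,0,1,0.24,0,-0.3,0,0,0,1,0.23,0,-0.2,0,0,0,1,0.22,0,-0.19,0,0,0,1,0.24,0,-0.17,0,0,0,1,0.24,0,-0.16,0,0,0,1,0,0,0,0,0,0,1]
}}

```text
time_s: 15.07
ee_pos: [0.5055, -0.0873, 0.2489]
ee_rot: [[-0.001, 0.237, 0.972], [0.0, 0.972, -0.237], [-1.0, -0.0, -0.001]]
force: [0.1, 0.1, 1.9]
gripper_width: -0.0003
```

```bash
python3 st.py
```

```text
15.0667 [ 0.5055 -0.0873  0.2489] [-47.8607  -0.0804  46.7399] F [0.0963 0.0579 1.932 ] Fl [0.08  0.079 1.932] -0.0002617157660173835
[[-0.0013  0.2368  0.9716]
 [ 0.0002  0.9716 -0.2368]
 [-1.     -0.0001 -0.0013]]
```

Request:
{"api": "play_rows", "payload": {
  "steps": [0.25,0,-0.14,0,0,0,1,0.25,0,-0.13,0,0,0,1,0.25,0,-0.12,0,0,0,1,0.25,0,-0.1,0,0,0,1,0,0,0,0,0,0,1]
}}

```text
time_s: 15.48
ee_pos: [0.5006, -0.0862, 0.2388]
ee_rot: [[-0.002, 0.237, 0.972], [0.0, 0.972, -0.237], [-1.0, -0.0, -0.002]]
force: [0.3, -0.2, 0.5]
gripper_width: -0.0002
```

```bash
python3 st.py; python3 look.py g17;python3 - <<'E'
from h import *
im=cv2.imread("pics/side_g17_full.png"); crop(im,260,160,54,38,14,"pics/sz6.png")
E
```

```text
15.4833 [ 0.5006 -0.0862  0.2388] [-52.8739  -0.1792  36.5618] F [ 0.2754 -0.2114  0.4585] Fl [ 0.3175 -0.1405  0.4585] -0.00021242928995378544
[[-0.0018  0.2369  0.9715]
 [ 0.0001  0.9715 -0.2369]
 [-1.     -0.0004 -0.0017]]
15.4833 [ 0.5006 -0.0862  0.2388] [ 0.2754 -0.2114  0.4585] -0.00021242928995378544
```

View pics/sz6.png

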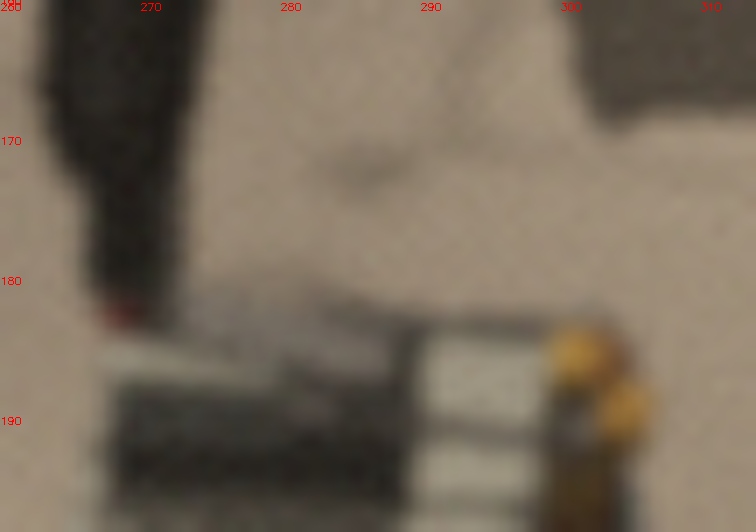

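Request:
{"api": "play_rows", "payload": {
  "steps": [0.2,0,-0.06,0,0,0,1,0.2,0,-0.06,0,0,0,1,0.2,0,-0.05,0,0,0,1,0,0,0,0,0,0,1]
}}

```text
time_s: 15.92
ee_pos: [0.4994, -0.0859, 0.2331]
ee_rot: [[-0.001, 0.237, 0.972], [-0.0, 0.972, -0.237], [-1.0, -0.0, -0.001]]
force: [0.1, 0.0, 0.1]
gripper_width: -0.0001
```

Request:
{"api": "play_rows", "payload": {
  "steps": [0.15,0,-0.03,0,0,0,1,0.15,0,0,0,0,0,1,0.1,0,0,0,0,0,1,0,0,0,0,0,0,1]
}}

```text
time_s: 16.25
ee_pos: [0.4994, -0.0858, 0.2294]
ee_rot: [[-0.0, 0.237, 0.972], [0.0, 0.972, -0.237], [-1.0, -0.0, -0.0]]
force: [-0.9, -0.9, 0.7]
gripper_width: -0.0004
```

Request:
{"api": "play_rows", "payload": {
  "steps": [0.1,0,0,0,0,0,1,0.1,0,0,0,0,0,1,0,0,0,0,0,0,1,0,0,0,0,0,0,1]
}}

```text
time_s: 16.58
ee_pos: [0.4996, -0.0858, 0.2281]
ee_rot: [[0.001, 0.237, 0.972], [-0.0, 0.972, -0.237], [-1.0, 0.0, 0.001]]
force: [-1.6, -0.3, 3.6]
gripper_width: 0.0
```

```bash
python3 st.py; python3 look.py g18;python3 - <<'E'
from h import *
im=cv2.imread("pics/side_g18_full.png"); crop(im,260,160,54,38,14,"pics/sz7.png")
E
```

```text
16.5833 [ 0.4996 -0.0858  0.2281] [-53.8895   0.0153  25.9033] F [-1.5604 -0.3103  3.6277] Fl [-1.4432 -0.6694  3.6277] 2.731389854057448e-05
[[ 0.0006  0.2365  0.9716]
 [-0.0001  0.9716 -0.2365]
 [-1.      0.0001  0.0006]]
16.5833 [ 0.4996 -0.0858  0.2281] [-1.5604 -0.3103  3.6277] 2.731389854057448e-05
```

View pics/sz7.png

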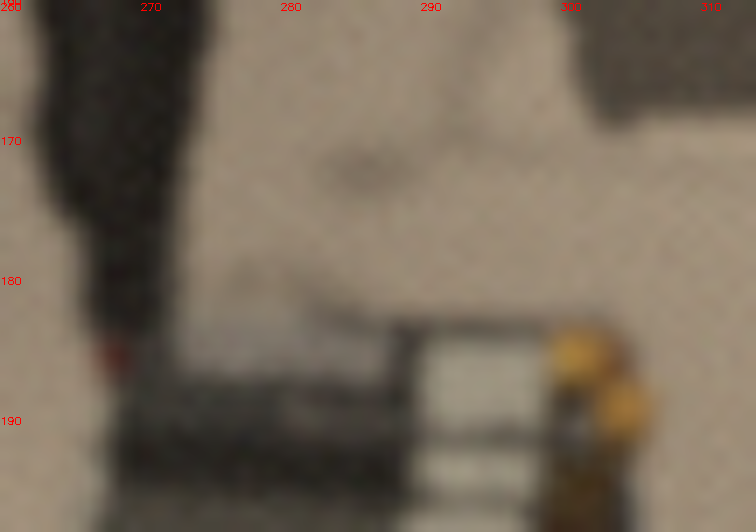

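Request:
{"api": "play_rows", "payload": {
  "steps": [0.1,0,0,0,0,0,1,0.05,0,0,0,0,0,1,0,0,0,0,0,0,1,0,0,0,0,0,0,1]
}}

```text
time_s: 17.02
ee_pos: [0.4997, -0.0858, 0.2277]
ee_rot: [[0.001, 0.236, 0.972], [-0.0, 0.972, -0.236], [-1.0, 0.0, 0.001]]
force: [-4.5, 2.9, 13.1]
gripper_width: 0.0001
```

Request:
{"api": "play_rows", "payload": {
  "steps": [0.08,0,0,0,0,0,1,0,0,0,0,0,0,1,0,0,0,0,0,0,1]
}}

```text
time_s: 17.27
ee_pos: [0.4997, -0.0859, 0.2275]
ee_rot: [[0.002, 0.236, 0.972], [-0.0, 0.972, -0.236], [-1.0, 0.0, 0.002]]
force: [-7.1, 3.3, 19.1]
gripper_width: 0.0001
```

Request:
{"api": "play_rows", "payload": {
  "steps": [-0.3,0,0,0,0,0,1,-0.5,0,0,0,0,0,1,-2,0,0,0,0,0,1,-3,0,0,0,0,0,1,-3,0,0,0,0,0,1,-3,-2,-3,0,0,0,1,0,-3,-3,0,0,0,1,0,-3,-3,0,0,0,1,0,-3,-3,0,0,0,1,0,0,0,0,0,0,1]
}}

```text
time_s: 18.1
ee_pos: [0.3577, -0.1635, 0.3407]
ee_rot: [[0.001, 0.238, 0.971], [0.0, 0.971, -0.238], [-1.0, 0.001, 0.001]]
force: [0.5, 0.8, -1.2]
gripper_width: 0.0002
```

```bash
python3 st.py; python3 look.py g19;python3 - <<'E'
from st import *
im=cv2.imread("pics/side_g19_full.png"); crop(im,260,160,54,38,14,"pics/sz8.png")
im=cv2.imread("pics/top_g19_full.png"); crop(im,250,176,80,60,9,"pics/tz8.png")
for l in (0,.05,.1): print(l,[proj(n,P+R@np.array([-58*np.cos(l)+4*np.sin(l),0,58*np.sin(l)+4*np.cos(l)])/1e3)[0] for n in('side','top')])
E
```

```text
18.1 [ 0.3577 -0.1635  0.3407] [-173.5019 -109.0215  138.4932] F [ 0.4585  0.7983 -1.2045] Fl [ 0.2574  0.8838 -1.2045] 0.00017007826143094543
[[ 0.0013  0.2382  0.9712]
 [ 0.0004  0.9712 -0.2382]
 [-1.      0.0007  0.0012]]
18.1 [ 0.3577 -0.1635  0.3407] [ 0.4585  0.7983 -1.2045] 0.00017007826143094543
0 [array([267.3001, 184.1396]), array([275.5919, 226.0944])]
0.05 [array([267.375 , 183.3627]), array([275.6126, 225.9491])]
0.1 [array([267.4974, 182.5915]), array([275.6446, 225.7552])]
```

View pics/sz8.png

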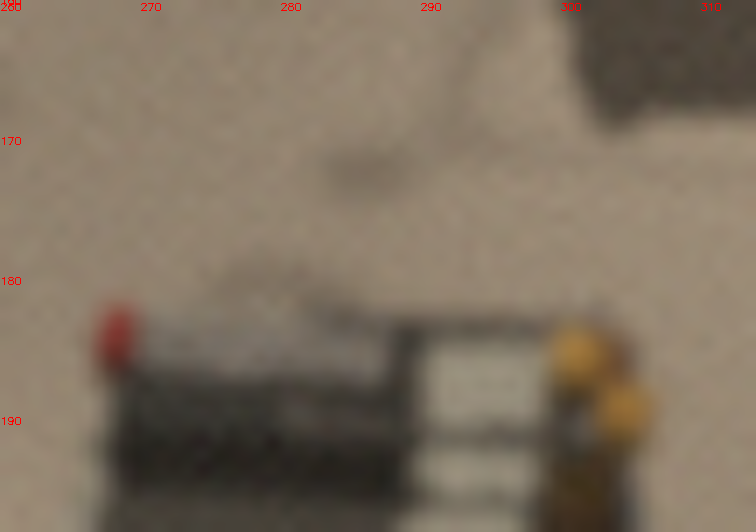

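View pics/tz8.png

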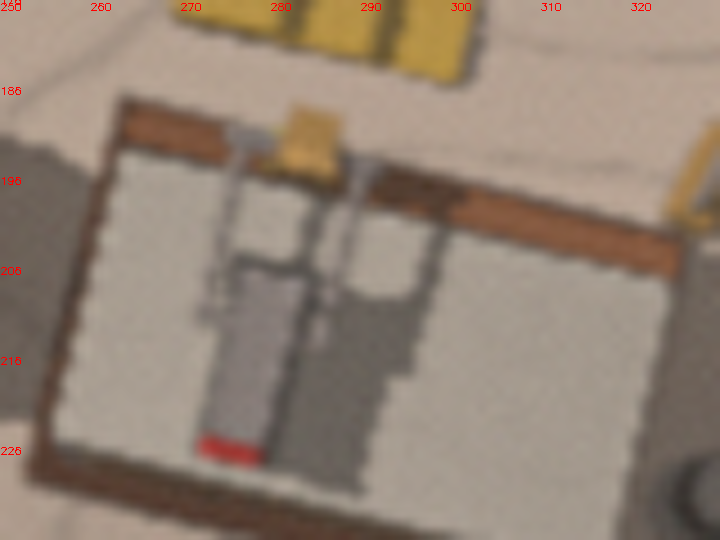

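```bash
python3 - <<'E'
from h import *
a=cv2.imread("pics/side_g18_full.png").astype(np.float32);b=cv2.imread("pics/side_g19_full.png").astype(np.float32)
for (x,y,w,h) in ((272,178,14,16),(273,180,8,10),(286,178,16,16)):
    A=a[y:y+h,x:x+w].mean(2);B=b[y:y+h,x:x+w].mean(2)
    print(cv2.phaseCorrelate(A-A.mean(),B-B.mean(),cv2.createHanningWindow((w,h),cv2.CV_32F)))
c0=cv2.imread("pics/top0.png");c1=cv2.imread("pics/top_g19_full.png")
d=np.abs(c0.astype(int)-c1).sum(2)[150:270,190:400]; cv2.imwrite("pics/diff.png",cv2.resize(np.clip(d,0,255).astype(np.uint8),None,fx=3.8,fy=3.8))
crop(c1,190,150,190,130,4,"pics/bys.png")
E
```

```text
((0.7130508749410573, -0.47100231626376576), 0.9767668927709262)
((0.19476159911009727, -0.12000046735752079), 0.9923532202839851)
((0.19193125866545735, 0.5065032816676664), 0.8170325383543968)
```

View pics/bys.png

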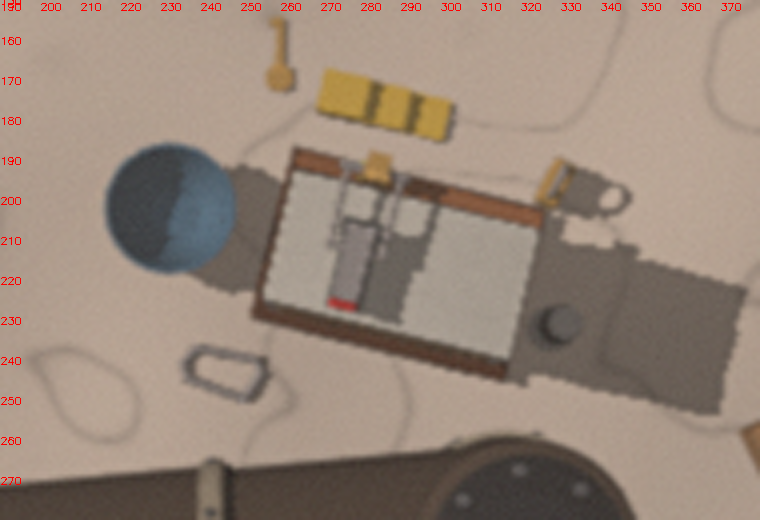

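View pics/diff.png

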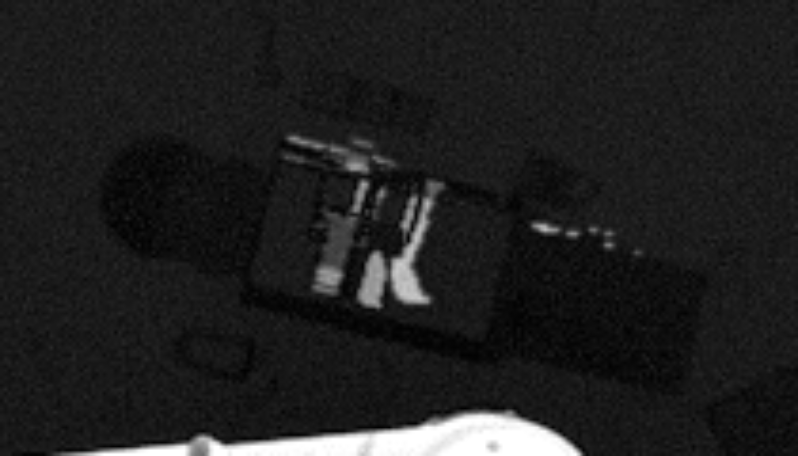

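```bash
python3 st.py -54 0 60
```

```text
18.2 [ 0.3615 -0.1623  0.3406] [-170.0608 -106.9177  138.4007] F [0.8327 0.1079 0.19  ] Fl [0.7838 0.3012 0.19  ] 1.2278204645552769e-05
[[ 0.002   0.2384  0.9712]
 [ 0.0003  0.9712 -0.2384]
 [-1.      0.0008  0.0019]]
[ 7.8705 10.7177 11.5615]
```

Request:
{"api": "play_rows", "payload": {
  "steps": [0,2.6,2.9,0,0,0,1,0,2.6,2.9,0,0,0,1,0,2.7,2.9,0,0,0,1,0,2.7,2.9,0,0,0,1,4,0,0,0,0,0,1,3.8,0,0,0,0,0,1,1.5,0,0,0,0,0,1,1.0,0,0,0,0,0,1,0,0,0,0,0,0,1,0,0,0,0,0,0,1]
}}

```text
time_s: 19.03
ee_pos: [0.5012, -0.086, 0.2374]
ee_rot: [[-0.0, 0.236, 0.972], [-0.001, 0.972, -0.236], [-1.0, -0.001, 0.0]]
force: [0.1, -0.9, 1.3]
gripper_width: 0.0002
```

```bash
python3 st.py -55 0 26
```

```text
19.0333 [ 0.5012 -0.086   0.2374] [-52.3599   0.1658  35.181 ] F [ 0.0853 -0.9114  1.3476] Fl [ 0.2977 -0.8656  1.3476] 0.00016246758406549143
[[-0.0001  0.2362  0.9717]
 [-0.0006  0.9717 -0.2362]
 [-1.     -0.0006  0.    ]]
[ 0.9181 -0.0161 -0.264 ]
```

Request:
{"api": "play_rows", "payload": {
  "steps": [0.35,0,-0.25,0,0,0,1,0.35,0,0,0,0,0,1,0,0,0,0,0,0,1,0,0,0,0,0,0,1]
}}

```text
time_s: 19.37
ee_pos: [0.498, -0.0856, 0.2307]
ee_rot: [[0.001, 0.237, 0.972], [0.0, 0.972, -0.237], [-1.0, 0.0, 0.001]]
force: [0.1, -0.7, -0.2]
gripper_width: 0.0001
```

Request:
{"api": "play_rows", "payload": {
  "steps": [0.1,0,0,0,0,0,1,0,0,0,0,0,0,1,0,0,0,0,0,0,1]
}}

```text
time_s: 19.62
ee_pos: [0.498, -0.0856, 0.2293]
ee_rot: [[0.0, 0.237, 0.972], [0.0, 0.972, -0.237], [-1.0, 0.0, 0.0]]
force: [-0.6, -0.1, 0.0]
gripper_width: -0.0001
```

Request:
{"api": "play_rows", "payload": {
  "steps": [0.1,0,0,0,0,0,1,0,0,0,0,0,0,1,0,0,0,0,0,0,1]
}}

```text
time_s: 19.87
ee_pos: [0.4981, -0.0856, 0.2282]
ee_rot: [[0.0, 0.237, 0.972], [-0.0, 0.972, -0.237], [-1.0, 0.0, 0.0]]
force: [-0.3, 0.7, 1.6]
gripper_width: 0.0001
```

Request:
{"api": "play_rows", "payload": {
  "steps": [0.15,0,0,0,0,0,1,0.1,0,0,0,0,0,1,0,0,0,0,0,0,1,0,0,0,0,0,0,1]
}}

```text
time_s: 20.2
ee_pos: [0.4982, -0.0857, 0.2276]
ee_rot: [[0.002, 0.236, 0.972], [-0.0, 0.972, -0.236], [-1.0, -0.0, 0.002]]
force: [-6.1, 1.9, 16.1]
gripper_width: 0.0001
```

Request:
{"api": "play_rows", "payload": {
  "steps": [-0.3,0,0,0,0,0,1,-0.5,0,0,0,0,0,1,-2,0,0,0,0,0,1,-3,0,0,0,0,0,1,-3,0,0,0,0,0,1,-2,-1,-2,0,0,0,1,0,-2,-3,0,0,0,1,0,-2,-3,0,0,0,1,0,0,0,0,0,0,1,0,0,0,0,0,0,1]
}}

```text
time_s: 21.03
ee_pos: [0.4071, -0.1157, 0.3344]
ee_rot: [[0.002, 0.237, 0.971], [0.001, 0.971, -0.237], [-1.0, 0.001, 0.002]]
force: [0.3, 0.3, 0.0]
gripper_width: 0.0002
```

```bash
python3 st.py; python3 look.py g20;python3 - <<'E'
from h import *
im=cv2.imread("pics/side_g20_full.png"); crop(im,260,160,54,38,14,"pics/sz9.png")
E
```

```text
21.0333 [ 0.4071 -0.1157  0.3344] [-136.7692  -50.8821  132.1622] F [0.3268 0.3059 0.0426] Fl [0.2454 0.3744 0.0426] 0.0002133070670312018
[[ 0.0021  0.2374  0.9714]
 [ 0.0005  0.9714 -0.2374]
 [-1.      0.001   0.002 ]]
21.0333 [ 0.4071 -0.1157  0.3344] [0.3268 0.3059 0.0426] 0.0002133070670312018
```

View pics/sz9.png

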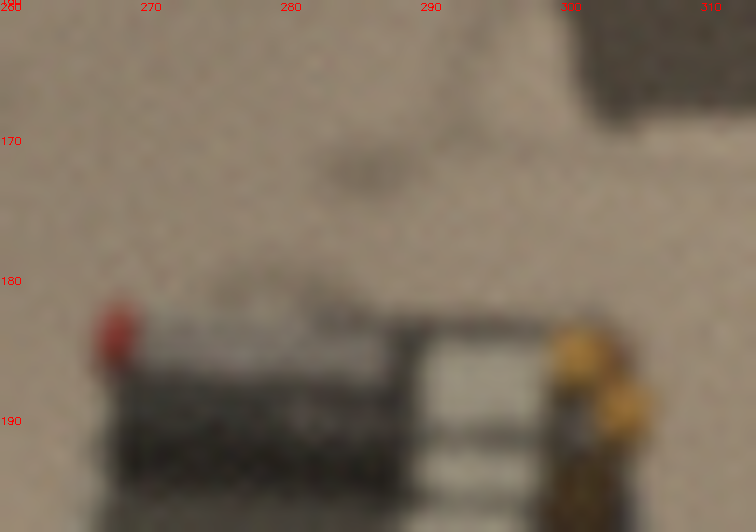

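The lever lies level (bead at 267.5,184) with the bar under the lip at (300,189), and the arm is clear. I'm handing in.

```bash
python3 -c "
from cell import manip
print(manip.finish_job())"
```

```text
the job is handed in; nothing more can be done
None
```

The latch is closed and the job is handed in, 21 s on the clock. I pinched the wire loop's bar, swung it steep, and took it up and over the keeper onto the ledge. After letting go, I pressed the lever down past centre to its stop with closed fingers.

**Last checks**
- **Lever home:** The press reached 19 N against the rigid stop. After lifting off, I touched the lever again: contact began at the same height (TCP z 0.2282 m), so it had not sprung back. A second press reached 16 N.
- **Loop hooked:** The side picture shows the bar under the brass lip and the lever level.
- **Door:** The before/after top pictures show its edge moved inward. I did not measure its angle directly.
- **Other things:** The bowl, torch, carabiner, key, wedge and padlock are unmoved in the top picture. The parcel shows only in part there, with no change. Nothing fell.

**What was unclear or disagreed**
- **Height:** The camera fit put the pivot about 4 mm lower than the felt height, so I used the felt one.
- **Spring-back by picture:** The image-shift check between the pressed and released pictures was inconclusive because of the finger's shadow, which is why I touched the lever again.
- **Lever force:** I read up to about 4 N during the swing down, but readings came only at the end of each move, so I did not see the 4 to 6 N peak itself.
- **Pinch:** I commanded 12 N. That is below the gripper's stated 20 N minimum, but it was accepted. I could not measure the actual pinch force.

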